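# Sort the small parts into their trays and snap the tub shut

### The arm

A 6-joint arm with a two-finger parallel gripper is mounted at the origin on a cart in front of the work surface, level with it; the furniture and walls round the work are solid. World frame = base frame: x ahead of the robot, y to its left, z up, the work surface at z = 0. Lengths are in mm, angles in degrees, forces in N, time in s.
With the tool pointing down it reaches from about 350 to 850 mm from the base axis. Payload 8.1 kg.
Tool frame: the origin (TCP) lies at the very end of the fingers, on their centre line; the grasp point (between the pads) lies 19 mm behind it (r.grasp_offset is the distance from the TCP to the grasp point, in mm); z points along the fingers, y is the line along which they close (so a half turn about z gives the same grasp; the last joint's range is limited). The gripper opens to 85 mm and grips with 20 to 120 N. Pads are 22 mm wide; open, the fingers measure 114 mm over their backs; the gripper's body (76 mm by 85 mm) begins 54 mm behind the grasp point. The pads swing forward as they close: fully open they stand 13 mm farther back than shut.
Start: joints at [-80.065, 7.471, 85.268, -0, 87.261, -4.893], TCP at [153.573, -580.018, 193.792] pointing down, gripper open.
Joint ranges: [-169.43, 169.43], [-51.17, 129.36], [1.28, 143.12], [-76.62, 256.62], [0, 156.53], [-152.29, 152.29]. Speed limits (degrees/s): [136.94, 136.94, 159.86, 180, 180, 180].

### API

Orientations are given as [roll, pitch, yaw] about the fixed x, y, z axes, in that order (R = Rz(yaw) Ry(pitch) Rx(roll)).
In Python, from bench import r gives the robot as it stands.
- The arm moves only by the tool carry_out, never from a script. Its argument "commands" is a list of rows, each an object with "jaw": the finger opening in m, from 0 to 0.0854; "translation": the shift along the tool's x, y, z in m, a list of three; "spin": the turn about the tool's z in rad. A call has exactly 8 rows; each row shifts and turns the commanded pose from where the row before left it, along the tool's axes as they then stand; what a row does not reach is not made up. A row lasts 1/12 s, in which the tool goes at most 41.7 mm and 7.16 degrees, less where a joint would pass 70% of its speed; a pose out of reach is approached as far as the arm can. A call is refused whole if a number of a shift passes 0.0417 or a number of a turn 0.125, either way. A call with a gripper value outside its range is refused whole. The fingers move at their own pace and stop on an object; "squeeze" is the grip in N (left out, the last holds). Time passes only in rows, so rows that do not move let the fingers close, or fill a call up. It gives the time, the measured TCP pose, the force, the opening and the grip force at its end, in the units of the state.
- r.sense(): the state, without advancing time (a new reading comes with each control period).
- r.snapshot(name): name is "side" or "top" or "wrist"; returns a dict with "pixels" (400x640x3 uint8, blue, green, red), "K" (3x3 intrinsics, pixels), "extrinsics" (4x4, takes a point from camera to world coordinates). Camera axes: x right, y down, z forward; pixel columns grow to the right and rows downward; lengths in mm; the calibration is good to about 2 mm. A picture is of the moment at which its call begins. There is no depth.
- r.hand_in(): hands the job in; it is judged then, once.
Trained networks look in a picture, given as the dict that the camera call returned (one of the last four; its "shot" number tells which), for a name from the list of things; names that differ only in an ending like _2 or _b are one class to them, and where a whole thing is asked for, a point or a joint stands for the part that bears it (a point fixed in the world has none). Each returns a list of dicts, best first, with "score" (0 to 1); they miss things now and then, are a little off and sometimes report something else, mostly with a low value. They report only what shows in the picture. A call takes as long as a camera call.
- r.spot_in(picture, target): "xy" ([column, row] in pixels, amid what is visible of it).
- r.regions_of(picture, target): "pixels" (400x640 bool, what is visible of it) and "xy" ([column, row] in pixels, amid what is visible of it).
- r.landmark_of(picture, target): "xy" ([column, row] in pixels: a listed point, or the origin of a listed thing).
The state is a dict: "time": time; "joint_pos": joint angles; "qd": joint speeds; "joint_efforts": joint torques, N m; "tool_pos": TCP position; "tcp_rot": TCP orientation; "ft_force": force on the tool from outside, world axes, zero at the start; "wrist_torque": the same for the moment, N m; "finger_gap": finger opening in mm; "grip_force": force on a finger pad.
Only numpy, scipy, OpenCV 4.12 (cv2) and the standard library are available. Lean on these libraries where they do the work, as an engineer would, in place of code of your own. Each camera call takes 0.05 s, during which the arm holds its last target. There are 200 camera calls.

### The job

Sort the mixed small parts: stand both corks upright in the yellow tray, stand the dark-capped vial upright in the blue tray, and lay the steel block flat in the green tub. Once the block is in, put the green lid on the tub and press it down by its knob until both catches snap over it and it sits fully home. Do not tip the vial over, and leave the beaker and the brown bottle standing where they are.

Things in the scene. Friction and masses are not known exactly. Their poses are not given: they have to be found in the camera images.
- cork_a: natural cork stopper, brown cylinder 25 mm in diameter, 38 mm high, standing; origin at the centre of its underside, z up; light (15 g) and easily knocked over
- cork_b: natural cork stopper, brown cylinder 25 mm in diameter, 38 mm high, standing; origin at the centre of its underside, z up; light (15 g) and easily knocked over; just like cork_a
- vial: pale glass vial with a black screw cap, 22 mm in diameter, 58 mm high, standing; origin at the centre of its underside, z up (the white-capped vials in the rack at the back are not meant)
- steel_block: ground grey steel block lying flat, 24 (x) x 30 (y) x 15 mm high; origin at the centre of its underside. When it is in the front right row (y below 0.1 m) a low wooden cutting board may lie close on its far (+x) side: close the fingers along y there. In the other place (y about 0.24 m) the open weight case stands to its right (-y): close them along x
- lid: round green lid standing on its plug, knob up, 90 g; any yaw fits. Origin at the centre of the plug's underside. Tapered plug, radius 42 mm at the bottom to 48.5 mm at z = 7.5 mm; disc of radius 53 mm from z = 8 to 12 mm; black round knob to grip, 22 mm in diameter, from z = 12 to 42 mm
- cork_tray: yellow plastic tray with a dark liner, fixed to the bench, outside 106 (x) x 94 (y) x 14 mm high, walls 3 mm, inside 100 x 88 mm, inner floor 3 mm above the bench; small lips outside its two long sides reach 50.5 mm from the centre; origin at the centre of its underside, x along its longer side
- vial_tray: blue plastic tray with a dark liner, fixed to the bench, outside 106 (x) x 94 (y) x 14 mm high, walls 3 mm, inside 100 x 88 mm, inner floor 3 mm above the bench; small lips outside its two long sides reach 50.5 mm from the centre; origin at the centre of its underside, x along its longer side
- tub: round green open tub, fixed; outer radius 54 mm, inner 50, 36 high, inner floor at z = 4 mm; origin at the centre of its underside. On its +x and -x sides grey spring catches, 51 mm high, reach 63 mm out; the lid's edge pushes their slanted noses outward and they snap back over its disc. Seated lid: origin 28 mm above the tub's (merely laid on: 5 mm or more higher); takes 6 to 15 N straight down
- beaker: clear glass beaker, 54 mm in diameter, 70 mm high, standing; not to be moved; origin at the centre of its underside
- drop_bottle: brown bottle with black cap, 38 mm in diameter, 82 mm high, standing; not to be moved; origin at the centre of its underside

How it is judged:
By the outcome, as a careful person would: the job done as asked, in the order asked, and still so for the second after the job is handed in, with the robot touching nothing.
It also fails if it takes over 136 s, if anything falls off the work surface, if the arm or the gripper's body presses on something with over 40 N, if the wrist force passes 120 N, or if a joint passes its speed limit or range.

## Working session

There is one attempt and no reset: what is moved stays moved. The work goes in short steps, Python scripts to look and compute and a tool call to move; the robot and the scene stay as the last step left them, time stands still between calls to the robot, and variables do not carry over. Pictures are saved under pics/ and viewed, at most 14 in all, crops included, and the job is handed in when it is done.

Besides the shell and the picture viewer there is one more tool, called after "Emit:" in YAML: its name, and indented under it one key for each argument. carry_out: Moves the arm, as the interface text tells. Its arguments: {"type":"object","properties":{"commands":{"type":"array","items":{"type":"object","properties":{"jaw":{"type":"number"},"translation":{"type":"array","items":{"type":"number"}},"spin":{"type":"number"}}}},"squeeze":{"type":"number"}},"required":["commands"]}

```bash
ls; mkdir -p pics; cat > h.py <<'E'
import numpy as np, cv2
from bench import r
def snap(n): return r.snapshot(n)
def topx(s,xy,z):
    K=np.array(s["K"]);T=np.array(s["extrinsics"])
    d=T[:3,:3]@np.linalg.solve(K,[xy[0],xy[1],1]);o=T[:3,3]
    return (o+d*(z-o[2])/d[2])[:2].round(1)
def proj(s,p):
    K=np.array(s["K"]);T=np.linalg.inv(np.array(s["extrinsics"]))
    q=K@(T[:3,:3]@np.array(p,float)+T[:3,3]);return (q[:2]/q[2]).round(1)
E
python3 - <<'E'
from h import *
st=r.sense();print({k:np.round(v,2) for k,v in st.items()})
for n in("top","side"):
    s=snap(n);cv2.imwrite(f"pics/{n}0.png",s["pixels"]);print(n,np.round(s["extrinsics"],2).tolist(),np.round(s["K"],1).tolist())
    for t in "cork_a vial steel_block lid cork_tray vial_tray tub beaker drop_bottle".split():
        for d in r.landmark_of(s,t)[:4]:
            print(n,t,round(d["score"],2),np.round(d["xy"],1),topx(s,d["xy"],0))
E
```

```text
pics
{'time': np.float64(0.0), 'joint_pos': array([-80.06,   7.52,  85.33,  -0.  ,  87.26,  -4.89]), 'qd': array([-0.03,  0.02,  0.04, -0.01,  0.11, -0.09]), 'joint_efforts': array([-0.000e+00, -5.694e+01, -5.006e+01, -0.000e+00,  1.000e-02,
       -0.000e+00]), 'tool_pos': array([ 153.47, -579.39,  192.72]), 'tcp_rot': array([-1.7989e+02, -1.0000e-02,  1.4830e+01]), 'ft_force': array([ 0.09, -0.46,  1.15]), 'wrist_torque': array([-0.02,  0.  ,  0.02]), 'grip_force': np.float64(0.0), 'finger_gap': np.float64(85.45)}
top [[0.14, -0.97, 0.21, 326.97], [-0.99, -0.14, 0.02, 53.38], [0.01, -0.21, -0.98, 1125.76], [0.0, 0.0, 0.0, 1.0]] [[415.7, 0.0, 323.9], [0.0, 415.7, 202.3], [0.0, 0.0, 1.0]]
top cork_a 0.66 [225.1 177.7] [600.9 366.1]
top cork_a 0.64 [380.4 268.8] [411.1 -93.6]
top cork_a 0.38 [344.9 259.6] [422.    3.8]
top vial 0.46 [266.2 180.4] [609.5 250.8]
top vial 0.33 [379.  269.8] [408.  -90.2]
top steel_block 0.72 [268.7 180.3] [610.8 243.9]
top steel_block 0.54 [410.7 269.5] [ 420.7 -174.3]
top lid 0.76 [224.7 176.8] [603.3 367.7]
top cork_tray 0.71 [195.8 217.5] [478.1 424.1
[... 256 characters left out ...]
.1 -279.7]
side [[-0.94, -0.17, 0.3, 263.79], [-0.35, 0.52, -0.78, 915.62], [-0.02, -0.83, -0.55, 608.18], [0.0, 0.0, 0.0, 1.0]] [[411.2, 0.0, 316.0], [0.0, 411.2, 203.1], [0.0, 0.0, 1.0]]
side cork_a 0.64 [391.8 190.5] [415.4 -74. ]
side cork_a 0.57 [384.5 205.3] [418.6   5.8]
side vial 0.62 [280.8 239.7] [619.3 228.4]
side steel_block 0.55 [399.1 172.5] [ 415.4 -182.7]
side lid 0.59 [259.9 278.6] [606.8 363. ]
side cork_tray 0.89 [303.6 316.8] [481.4 428.5]
side vial_tray 0.98 [335.9 269.3] [464.1 283.5]
side vial_tray 0.36 [397.1 154.4] [ 444.1 -300. ]
side tub 0.59 [354.7 225. ] [469.4 115.7]
side beaker 0.95 [239.7 238.9] [713.9 257.3]
side drop_bottle 0.83 [397.7 152.7] [ 444.6 -312.8]
```

View pics/top0.png

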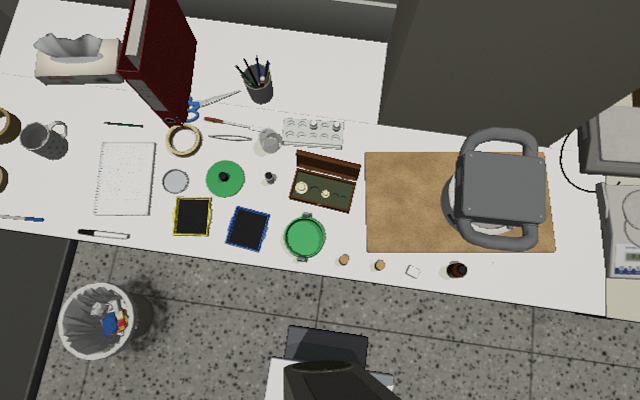

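View pics/side0.png

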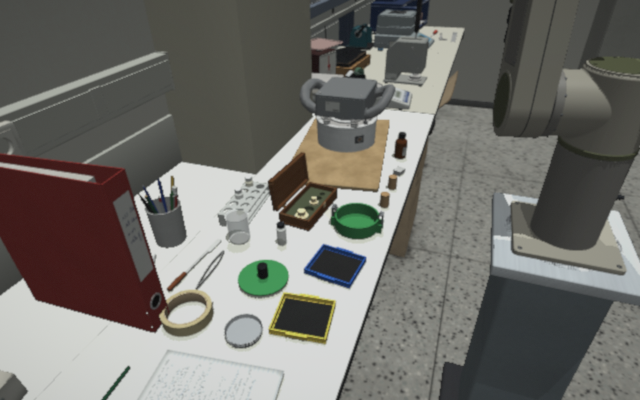

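Top view: corks near px (344,259) and (380,265), block (413,271), bottle (457,269), tub (305,236), trays (192,216) and (247,229), lid (225,178), vial (270,177), beaker (270,141). The networks agree with this. The side view shows the same layout. I'll move above the front row for a wrist view.

Emit:
carry_out:
  commands:
    - {"translation": [0.016,-0.025,0],"spin": 0.0324,"jaw": 0.085}
    - {"translation": [0.016,-0.025,0],"spin": 0.0324,"jaw": 0.085}
    - {"translation": [0.016,-0.025,0],"spin": 0.0324,"jaw": 0.085}
    - {"translation": [0.016,-0.025,0],"spin": 0.0324,"jaw": 0.085}
    - {"translation": [0.016,-0.025,0],"spin": 0.0324,"jaw": 0.085}
    - {"translation": [0.016,-0.025,0],"spin": 0.0324,"jaw": 0.085}
    - {"translation": [0.016,-0.025,0],"spin": 0.0324,"jaw": 0.085}
    - {"translation": [0.016,-0.025,0],"spin": 0.0324,"jaw": 0.085}

```text
time: 1.67
tool_pos: [251.3, -362.9, 193.9]
tcp_rot: [180.0, -0.0, -0.1]
ft_force: [1.1, -0.2, -0.1]
finger_gap: 84.9
grip_force: 0.0
```

Emit:
carry_out:
  commands:
    - {"translation": [0.016,-0.025,0]}
    - {"translation": [0.016,-0.025,0]}
    - {"translation": [0.016,-0.025,0]}
    - {"translation": [0.016,-0.025,0]}
    - {"translation": [0.016,-0.025,0]}
    - {"translation": [0.016,-0.025,0]}
    - {"translation": [0.0,0.0,0]}
    - {"translation": [0.0,0.0,0]}

```text
invalid input
```

```bash
cat >> h.py <<'E'
def cen(s,t,z,n=3):
    for d in r.regions_of(s,t)[:n]:
        m=d["pixels"].astype(np.uint8);c=cv2.minAreaRect(cv2.findNonZero(m));
        P=np.array([topx(s,p,z) for p in cv2.findNonZero(m)[:,0,:]],np.float32)
        R=cv2.minAreaRect(P)
        print("  reg",t,round(d["score"],2),np.round(d["xy"],1),topx(s,d["xy"],z),"rect",np.round(R[0],1),np.round(R[1],1),round(R[2],1))
def where():
    st=r.sense();print(round(st["time"],2),np.round(st["tool_pos"],1),np.round(st["tcp_rot"],2),"F",np.round(st["ft_force"],1),"gap",np.round(st["finger_gap"],1),"grip",np.round(st["grip_force"],1))
E
python3 - <<'E'
from h import *
where()
s=snap("wrist");cv2.imwrite("pics/w1.png",s["pixels"]);print(np.round(s["extrinsics"],2).tolist())
cen(s,"steel_block",15);cen(s,"cork_a",38);cen(s,"tub",36)
for t in("steel_block","cork_a","drop_bottle","tub"):
    for d in r.landmark_of(s,t)[:3]:print(t,round(d["score"],2),np.round(d["xy"]),topx(s,d["xy"],0))
s=snap("top");print("top");cen(s,"steel_block",15);cen(s,"cork_a",38);cen(s,"tub",36);cen(s,"cork_tray",14);cen(s,"vial_tray",14);cen(s,"lid",12);cen(s,"vial",58);cen(s,"beaker",70)
E
```

```text
1.67 [ 251.3 -362.9  193.9] [ 1.7998e+02 -1.0000e-02 -1.4000e-01] F [ 1.1 -0.2 -0.1] gap 84.9 grip 0.0
[[-0.0, -0.96, -0.28, 320.36], [-1.0, 0.0, -0.0, -364.82], [0.0, 0.28, -0.96, 373.88], [0.0, 0.0, 0.0, 1.0]]
  reg steel_block 0.82 [158.5  38.2] [ 411.1 -182.4] rect [ 413.2 -183.3] [36.4 24.2] 69.0
  reg cork_a 0.89 [71.5 29.6] [ 413.7 -102. ] rect [ 412.5 -103.5] [50.5 24.2] 72.3
  reg cork_a 0.52 [ 6.9 34.1] [409.6 -31.4] rect [407.6 -33.1] [18.6 23. ] 72.5
  reg tub 0.41 [ 6.8 36.2] [408.1 -28.7] rect [408.2 -30.6] [17.7 21.8] 72.3
steel_block 0.61 [164.  38.] [ 414.6 -180.7]
cork_a 0.7 [ 7. 38.] [416.    7.8]
cork_a 0.57 [87. 38.] [414.9 -88.2]
drop_bottle 0.82 [251.  22.] [ 431.9 -286.9]
top
  reg cork_a 0.66 [191.  216.2] [474.7 424.9] rect [475.5 426.4] [102.6  97.2] 8.2
  reg tub 0.87 [304.2 234.3] [469.6 120.3] rect [462.9 121.3] [107.4 104. ] 45.6
  reg cork_tray 0.74 [192.9 218.5] [472.5 426.7] rect [479.  433.2] [110.4 105.4] 8.1
  reg cork_tray 0.68 [265.7 178.9] [610.1 250.4] rect [614.  241.9] [28.9 16.7] 9.8
  reg vial_tray 0.66 [248.7 228.4] [467.1 272.3] rect [467.6 278.4] [102.8 109.3] 82.7
  reg lid 0.61 [223.9 176. ] [602.3 367. ] rect [595.8 365.4] [104.8 103.3] 54.1
  reg vial 0.62 [267.8 178. ] [602.1 237.5] rect [604.  234.6] [32.3 20.2] 35.1
  reg beaker 0.88 [271.3 138. ] [710.2 245. ] rect [701.4 253.7] [78.  52.6] 22.9
  reg beaker 0.32 [303.2 236.5] [459.2 119.9] rect [458.6 119.1] [107.6 106.3] 52.8
```

View pics/w1.png

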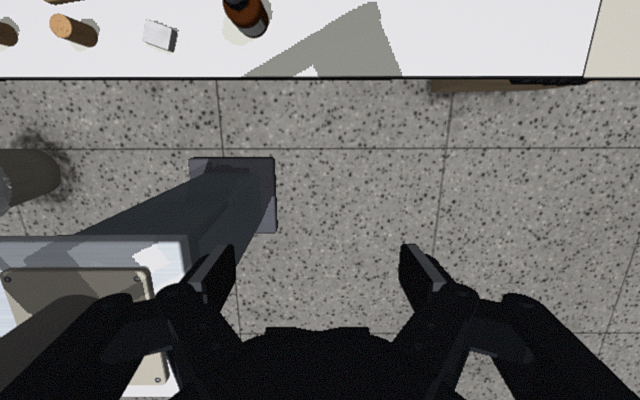

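Wrist view: block at px (160,36), slightly turned; corks at (75,30) and (8,34); bottle at (247,15). I'll move closer for an accurate measurement.

Emit:
carry_out:
  commands:
    - {"translation": [0.01,-0.027,0],"spin": 0,"jaw": 0.085}
    - {"translation": [0.01,-0.027,0],"spin": 0,"jaw": 0.085}
    - {"translation": [0.01,-0.027,0],"spin": 0,"jaw": 0.085}
    - {"translation": [0.01,-0.027,0],"spin": 0,"jaw": 0.085}
    - {"translation": [0.01,-0.027,0],"spin": 0,"jaw": 0.085}
    - {"translation": [0.01,-0.027,0],"spin": 0,"jaw": 0.085}
    - {"translation": [0.01,-0.027,0],"spin": 0,"jaw": 0.085}
    - {"translation": [0,0,0],"spin": 0,"jaw": 0.085}

```text
time: 3.18
tool_pos: [322.4, -171.5, 194.0]
tcp_rot: [-179.9, -0.1, 0.2]
ft_force: [0.4, -0.3, 1.0]
finger_gap: 85.1
grip_force: 0.0
```

```bash
python3 - <<'E'
from h import *
where()
s=snap("wrist");cv2.imwrite("pics/w2.png",s["pixels"])
cen(s,"steel_block",15);cen(s,"cork_a",38)
for t in("steel_block","cork_a","drop_bottle"):
    for d in r.landmark_of(s,t)[:3]:print(t,round(d["score"],2),np.round(d["xy"]),topx(s,d["xy"],0))
d=r.regions_of(s,"steel_block")
if d:
    x,y=map(int,d[0]["xy"]);x0=max(x-50,0);y0=max(y-40,0);print(x0,y0);cv2.imwrite("pics/w2c.png",cv2.resize(s["pixels"][y0:y0+80,x0:x0+100],None,fx=6,fy=6))
    # top-face bright
    g=cv2.cvtColor(s["pixels"],cv2.COLOR_BGR2GRAY);np.save("g.npy",g);import pickle;pickle.dump({k:s[k] for k in("pixels","K","extrinsics")},open("w2.pkl","wb"))
E
```

```text
3.18 [ 322.4 -171.5  194. ] [-1.7992e+02 -8.0000e-02  2.0000e-01] F [ 0.4 -0.3  1. ] gap 85.1 grip 0.0
  reg steel_block 0.62 [58.3 54.7] [463.8 131.1] rect [458.8 125.1] [121.  133.8] 0.2
  reg cork_a 0.92 [165.5  93.5] [419.5  -0.5] rect [417.1  -2.5] [39.9 24. ] 78.9
  reg cork_a 0.67 [245.4  96.9] [416.2 -91.3] rect [416.2 -93.9] [31.5 23.9] 65.6
steel_block 0.86 [320. 100.] [ 416.  -176.3]
steel_block 0.73 [254.  97.] [419.2 -92.5]
cork_a 0.88 [174.  97.] [418.1   8.6]
cork_a 0.67 [249. 103.] [412.1 -86.3]
drop_bottle 0.65 [408.  84.] [ 434.6 -287.5]
8 14
```

View pics/w2c.png

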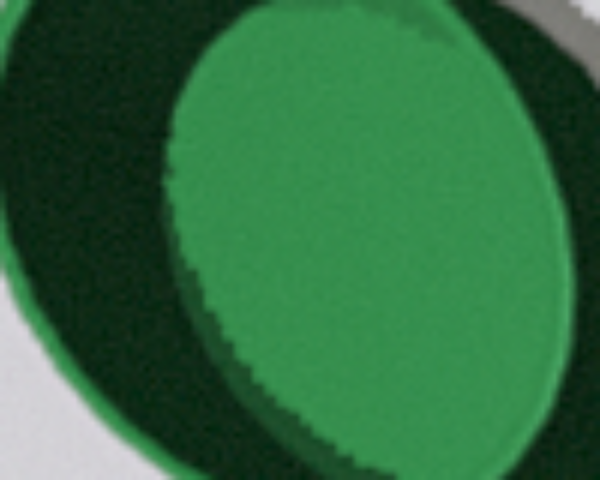

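That region was a false hit: the crop shows the tub. The block is at px (320,100), so I'll crop there.

```bash
python3 - <<'E'
from h import *
import pickle;s=pickle.load(open("w2.pkl","rb"))
cv2.imwrite("pics/w2d.png",cv2.resize(s["pixels"][70:130,280:360],None,fx=8,fy=8))
E
```

```text
(no output)
```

View pics/w2d.png

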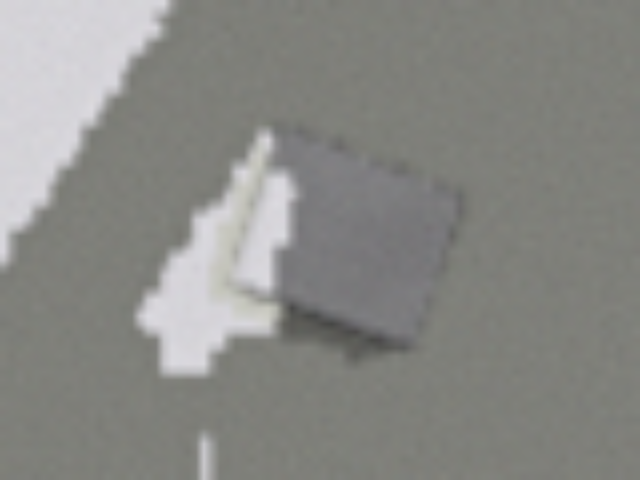

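The block's top-face corners show at crop px (268,130), (463,192), (410,347) and (235,287).

```bash
python3 - <<'E'
from h import *
import pickle;s=pickle.load(open("w2.pkl","rb"))
c=np.array([[268,130],[463,192],[410,347],[235,287]])/8+[280,70]
P=np.array([topx(s,p,15) for p in c]);print(P,P.mean(0))
for i in range(4):
    d=P[(i+1)%4]-P[i];print(np.hypot(*d).round(1),np.degrees(np.arctan2(d[1],d[0])).round(1))
E
```

```text
[[ 430.3 -168.9]
 [ 421.7 -198.5]
 [ 399.1 -190.9]
 [ 407.8 -163.8]] [ 414.725 -180.525]
30.8 -106.2
23.8 161.4
28.5 72.2
23.1 -12.8
```

Emit:
carry_out:
  commands:
    - {"translation": [0.0308,0.003,0],"spin": 0,"jaw": 0.085}
    - {"translation": [0.0308,0.003,0],"spin": 0,"jaw": 0.085}
    - {"translation": [0.0308,0.003,0],"spin": 0,"jaw": 0.085}
    - {"translation": [0,0,0.03],"spin": 0.096,"jaw": 0.085}
    - {"translation": [0,0,0.03],"spin": 0.096,"jaw": 0.085}
    - {"translation": [0,0,0.03],"spin": 0.096,"jaw": 0.085}
    - {"translation": [0,0,0.03],"spin": 0,"jaw": 0.085}
    - {"translation": [0,0,0],"spin": 0,"jaw": 0.085}

```text
time: 4.2
tool_pos: [408.8, -182.6, 67.2]
tcp_rot: [-179.9, 0.6, -16.6]
ft_force: [-1.1, 0.5, -1.2]
finger_gap: 85.2
grip_force: 0.0
```

```bash
python3 - <<'E'
from h import *
where()
s=snap("wrist");where();cv2.imwrite("pics/w3.png",s["pixels"])
for p in [[414.7,-180.5,15]]:print(proj(s,p))
for d in r.landmark_of(s,"steel_block")[:3]:print(round(d["score"],2),np.round(d["xy"]),topx(s,d["xy"],0))
cen(s,"steel_block",15)
E
```

```text
4.2 [ 408.8 -182.6   67.2] [-179.86    0.61  -16.62] F [-1.1  0.5 -1.2] gap 85.2 grip 0.0
4.25 [ 410.3 -183.3   70.5] [-179.9     0.43  -16.57] F [ 0.1 -0.5  0.4] gap 85.2 grip 0.0
[310.3 196.1]
0.81 [312. 192.] [ 414.1 -181.7]
  reg steel_block 0.62 [309.2 192.4] [ 418.2 -180.6] rect [ 417.4 -180.5] [30.7 27.1] 73.3
  reg steel_block 0.43 [108.5 250.8] [417.6  14. ] rect [417.7  12. ] [26.6 61.1] 17.8
```

View pics/w3.png

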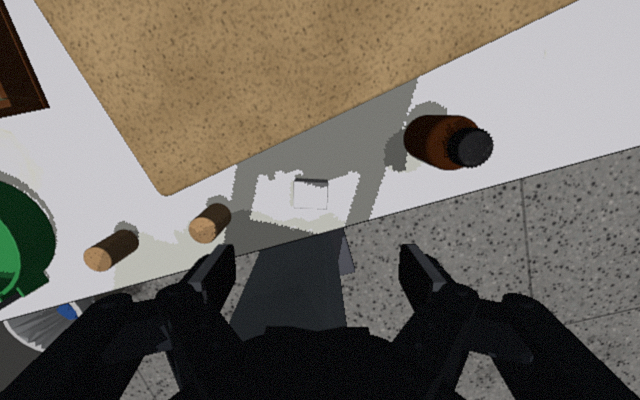

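Wrist view confirms the block at px (310,194), square to the fingers; the board and corks are clear. I'll descend and grip.

Emit:
carry_out:
  commands:
    - {"translation": [0,0,0.02],"spin": 0,"jaw": 0.085}
    - {"translation": [0,0,0.02],"spin": 0,"jaw": 0.085}
    - {"translation": [0,0,0.02],"spin": 0,"jaw": 0.085}
    - {"translation": [0,0,0.0115],"spin": 0,"jaw": 0.085}
    - {"translation": [0,0,0],"spin": 0,"jaw": 0.085}
    - {"translation": [0,0,0],"spin": 0,"jaw": 0.05}
    - {"translation": [0,0,0],"spin": 0,"jaw": 0.03}
    - {"translation": [0,0,0],"spin": 0,"jaw": 0.02}
  squeeze: 50

```text
time: 5.02
tool_pos: [415.2, -185.3, 4.5]
tcp_rot: [179.9, -0.2, -16.5]
ft_force: [0.5, -0.2, 0.6]
finger_gap: 51.4
grip_force: 0.0
```

Emit:
carry_out:
  commands:
    - {"translation": [0,0,0],"spin": 0,"jaw": 0.02}
    - {"translation": [0,0,0],"spin": 0,"jaw": 0.02}
    - {"translation": [0,0,0],"spin": 0,"jaw": 0.02}
    - {"translation": [0,0,0],"spin": 0,"jaw": 0.02}
    - {"translation": [0,0,-0.01],"spin": 0,"jaw": 0.02}
    - {"translation": [0,0,-0.02],"spin": 0,"jaw": 0.02}
    - {"translation": [0,0,-0.02],"spin": 0,"jaw": 0.02}
    - {"translation": [0,0,0],"spin": 0,"jaw": 0.02}
  squeeze: 50

```text
time: 5.68
tool_pos: [416.1, -185.8, 57.1]
tcp_rot: [179.9, -0.4, -16.5]
ft_force: [1.1, -1.6, 0.5]
finger_gap: 19.8
grip_force: 0.0
```

```bash
python3 - <<'E'
from h import *
s=snap("top");where()
print("top");cen(s,"tub",36);cen(s,"lid",12)
for t in("tub","lid","vial_tray"):
    for d in r.landmark_of(s,t)[:1]:print(t,round(d["score"],2),np.round(d["xy"],1),topx(s,d["xy"],0))
s=snap("side")
for t in("tub","lid","vial_tray"):
    for d in r.landmark_of(s,t)[:1]:print(t,round(d["score"],2),np.round(d["xy"],1),topx(s,d["xy"],0))
E
```

```text
5.73 [ 415.5 -185.4   55.3] [179.93  -0.29 -16.52] F [ 0.3 -0.  -0.3] gap 19.7 grip 0.0
top
  reg tub 0.63 [270.8 140.1] [716.3 251.5] rect [714.4 259.5] [77.4 52.7] 21.1
  reg tub 0.61 [304.8 235.4] [466.9 118.3] rect [462.2 120.5] [108.9 106.6] 50.4
  reg lid 0.67 [224.2 174.8] [605.8 366.9] rect [595.9 365.5] [105.  103.3] 54.1
tub 0.96 [300.5 235.5] [469.6 132. ]
lid 0.85 [221.7 177.4] [600.4 375.7]
vial_tray 0.64 [248.1 229.4] [466.  276.2]
tub 0.61 [240.4 238.1] [713.8 254. ]
lid 0.79 [262.  279.1] [601.9 362.9]
vial_tray 0.72 [335.9 271.2] [462.3 289.2]
```

```bash
python3 - <<'E'
from h import *
s=snap("wrist");where();cv2.imwrite("pics/w4.png",s["pixels"])
cen(s,"steel_block",15,2)
for d in r.landmark_of(s,"steel_block")[:2]:print(round(d["score"],2),np.round(d["xy"]),topx(s,d["xy"],0))
E
```

```text
6.23 [ 413.1 -184.    51.8] [-1.7999e+02  5.0000e-02 -1.6520e+01] F [-0.6 -0.3  0.2] gap 19.9 grip 0.0
  reg steel_block 0.58 [309.5 202.6] [ 418.3 -181.5] rect [ 417.1 -180.6] [31.2 27.5] 73.4
0.97 [309. 202.] [ 414.9 -179.6]
```

View pics/w4.png

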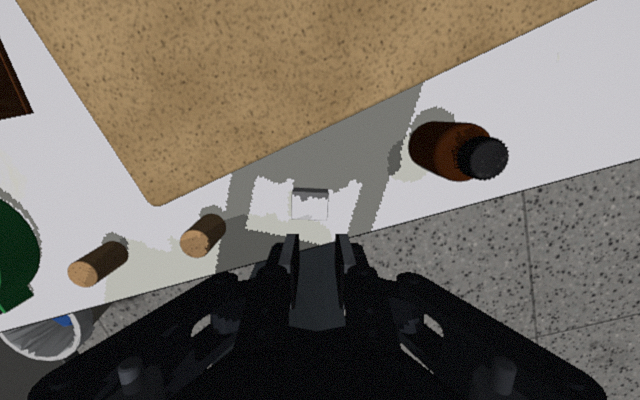

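The block hasn't moved, so the fingers closed too high or too late. I'll realign, go slightly lower and hold longer.

Emit:
carry_out:
  commands:
    - {"translation": [0.0015,-0.004,0],"spin": 0,"jaw": 0.055}
    - {"translation": [0,0,0],"spin": 0,"jaw": 0.055}
    - {"translation": [0,0,0.01],"spin": 0,"jaw": 0.055}
    - {"translation": [0,0,0.02],"spin": 0,"jaw": 0.055}
    - {"translation": [0,0,0.0205],"spin": 0,"jaw": 0.055}
    - {"translation": [0,0,0],"spin": 0,"jaw": 0.055}
    - {"translation": [0,0,0],"spin": 0,"jaw": 0.055}
    - {"translation": [0,0,0],"spin": 0,"jaw": 0.055}
  squeeze: 50

```text
time: 7.0
tool_pos: [416.2, -180.9, 2.2]
tcp_rot: [180.0, -0.0, -16.5]
ft_force: [0.2, 0.3, 0.4]
finger_gap: 55.1
grip_force: 0.0
```

Emit:
carry_out:
  commands:
    - {"translation": [0,0,0],"spin": 0,"jaw": 0.02}
    - {"translation": [0,0,0],"spin": 0,"jaw": 0.02}
    - {"translation": [0,0,0],"spin": 0,"jaw": 0.02}
    - {"translation": [0,0,0],"spin": 0,"jaw": 0.02}
    - {"translation": [0,0,0],"spin": 0,"jaw": 0.02}
    - {"translation": [0,0,0],"spin": 0,"jaw": 0.02}
    - {"translation": [0,0,0],"spin": 0,"jaw": 0.02}
    - {"translation": [0,0,0],"spin": 0,"jaw": 0.02}
  squeeze: 50

```text
time: 7.67
tool_pos: [416.0, -180.8, 1.8]
tcp_rot: [-180.0, 0.0, -16.5]
ft_force: [1.3, -0.0, -0.4]
finger_gap: 19.8
grip_force: 0.0
```

```bash
python3 - <<'E'
from h import *
print(r.grasp_offset)
s=snap("wrist");where();a=s["pixels"][130:330,200:440]
t=snap("side");p=proj(t,[416,-181,15]).astype(int);print(p);b=t["pixels"][max(p[1]-60,0):p[1]+40,p[0]-60:p[0]+60]
b=cv2.resize(b,(400,333));a=cv2.resize(a,(400,333));cv2.imwrite("pics/w5.png",np.hstack([a,b]))
E
```

```text
18.700000000000003
7.72 [ 416.  -180.8    1.8] [-1.800e+02  1.000e-02 -1.652e+01] F [-0.  -0.2  0. ] gap 19.9 grip 0.0
[399 168]
```

View pics/w5.png

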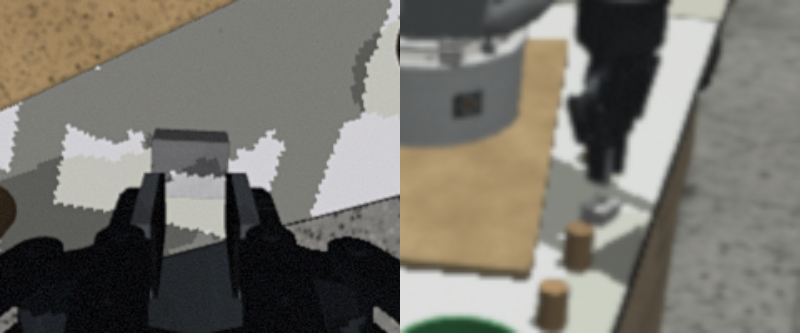

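```bash
python3 - <<'E'
from h import *
s=snap("wrist");T=np.array(s["extrinsics"]);print(T.round(3).tolist())
for z in(0,2,10,15,20,30,40):print(z,proj(s,[416,-180.8,z]),[topx(s,(297,235),z),topx(s,(336,235),z)])
t=snap("side");b=t["pixels"];print([proj(t,[416,-181,z]).tolist() for z in(0,15,20,30)])
cen(s,"steel_block",15,1)
for q in(s,t):
  for d in r.landmark_of(q,"steel_block")[:1]:print(round(d["score"],2),np.round(d["xy"]),topx(q,d["xy"],0))
E
```

```text
[[-0.284, -0.921, -0.265, 482.228], [-0.959, 0.273, 0.078, -202.521], [0.0, 0.276, -0.961, 181.699], [0.0, 0.0, 0.0, 1.0]]
0 [313.8 223. ] [array([ 410.7, -166.8]), array([ 402.8, -193.3])]
2 [313.7 224. ] [array([ 411.5, -167.2]), array([ 403.7, -193.4])]
10 [313.6 228.4] [array([ 414.6, -168.7]), array([ 407.2, -193.8])]
15 [313.5 231.3] [array([ 416.6, -169.7]), array([ 409.4, -194.1])]
20 [313.5 234.4] [array([ 418.5, -170.7]), array([ 411.5, -194.3])]
30 [313.3 241.1] [array([ 422.5, -172.7]), array([ 415.9, -194.8])]
40 [313.1 248.6] [array([ 426.4, -174.6]), array([ 420.3, -195.3])]
[[398.8, 172.7], [399.3, 168.3], [399.4, 166.8], [399.7, 163.9]]
  reg steel_block 0.82 [313.1 228.1] [ 418.2 -181.2] rect [ 417.5 -181.5] [29.8 28.3] 71.9
0.6 [314. 223.] [ 415.9 -180.6]
0.6 [396. 171.] [ 425.4 -189.2]
```

The image puts the fingertips about 18 mm or more above the reported TCP. They're above the block, so I'll go down 10 mm open, watch the force and close again.

Emit:
carry_out:
  commands:
    - {"translation": [0,0,0],"spin": 0,"jaw": 0.05}
    - {"translation": [0,0,0],"spin": 0,"jaw": 0.05}
    - {"translation": [0,0,0],"spin": 0,"jaw": 0.05}
    - {"translation": [0,0,0.003],"spin": 0,"jaw": 0.05}
    - {"translation": [0,0,0.003],"spin": 0,"jaw": 0.05}
    - {"translation": [0,0,0.002],"spin": 0,"jaw": 0.05}
    - {"translation": [0,0,0.002],"spin": 0,"jaw": 0.05}
    - {"translation": [0,0,0],"spin": 0,"jaw": 0.05}
  squeeze: 50

```text
time: 8.68
tool_pos: [415.5, -180.6, -8.9]
tcp_rot: [-180.0, 0.1, -16.5]
ft_force: [0.2, -0.2, -1.3]
finger_gap: 50.1
grip_force: 0.0
```

```bash
python3 - <<'E'
from h import *
where()
s=snap("side");where();cv2.imwrite("pics/s6.png",cv2.resize(s["pixels"][110:210,340:460],None,fx=5,fy=5))
E
```

```text
8.68 [ 415.5 -180.6   -8.9] [-1.7998e+02  6.0000e-02 -1.6530e+01] F [ 0.2 -0.2 -1.3] gap 50.1 grip 0.0
8.73 [ 415.7 -180.6   -8.6] [-1.7999e+02  5.0000e-02 -1.6520e+01] F [ 0.2  0.4 -0.1] gap 50.1 grip 0.0
```

View pics/s6.png

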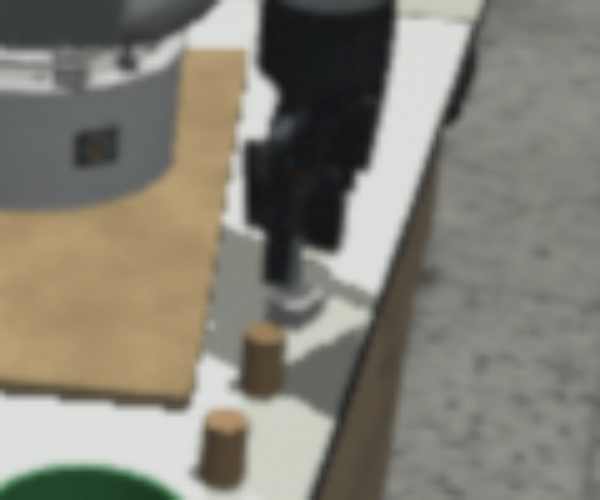

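TCP reads -8.6 with no contact and the tips still look above the bench, so the reported TCP lies beyond the tips. I'll continue in small steps, watching the force.

Emit:
carry_out:
  commands:
    - {"translation": [0,0,0.0015],"spin": 0,"jaw": 0.04}
    - {"translation": [0,0,0.0015],"spin": 0,"jaw": 0.04}
    - {"translation": [0,0,0.0015],"spin": 0,"jaw": 0.04}
    - {"translation": [0,0,0.0015],"spin": 0,"jaw": 0.04}
    - {"translation": [0,0,0],"spin": 0,"jaw": 0.04}
    - {"translation": [0,0,0],"spin": 0,"jaw": 0.04}
    - {"translation": [0,0,0],"spin": 0,"jaw": 0.04}
    - {"translation": [0,0,0],"spin": 0,"jaw": 0.04}
  squeeze: 50

```text
time: 9.4
tool_pos: [416.1, -180.9, -14.1]
tcp_rot: [180.0, -0.0, -16.5]
ft_force: [-0.2, 0.3, 0.7]
finger_gap: 40.0
grip_force: 0.0
```

Emit:
carry_out:
  commands:
    - {"translation": [0,0,0],"spin": 0,"jaw": 0.02}
    - {"translation": [0,0,0],"spin": 0,"jaw": 0.02}
    - {"translation": [0,0,0],"spin": 0,"jaw": 0.02}
    - {"translation": [0,0,0],"spin": 0,"jaw": 0.02}
    - {"translation": [0,0,0],"spin": 0,"jaw": 0.02}
    - {"translation": [0,0,0],"spin": 0,"jaw": 0.02}
    - {"translation": [0,0,0],"spin": 0,"jaw": 0.02}
    - {"translation": [0,0,0],"spin": 0,"jaw": 0.02}
  squeeze: 50

```text
time: 10.07
tool_pos: [416.0, -180.8, -14.2]
tcp_rot: [-180.0, 0.0, -16.5]
ft_force: [-0.0, 0.8, 0.2]
finger_gap: 20.1
grip_force: 0.0
```

```bash
python3 - <<'E'
from h import *
s=snap("wrist");where();a=s["pixels"][150:350,200:440]
t=snap("side");b=t["pixels"][110:210,340:460]
u=snap("top");p=proj(u,[416,-181,15]).astype(int);print(p)
c=cv2.resize(u["pixels"][p[1]-25:p[1]+25,p[0]-30:p[0]+30],(400,333))
b=cv2.resize(b,(400,333),interpolation=cv2.INTER_CUBIC);a=cv2.resize(a,(400,333));
print("side tip/ block",[proj(t,[x,y,z]).tolist() for x,y,z in[(416,-181,0),(416,-181,15),(420,-171,0),(420,-171,20)]])
cen(s,"steel_block",15,1);cen(u,"steel_block",15,1)
np.hstack
cv2.imwrite("pics/w7.png",np.hstack([a,b]))
# edge transition on finger: print dark column profile
g=cv2.cvtColor(s["pixels"],cv2.COLOR_BGR2GRAY)
for c in (285,290,295,300,330,335,340,345):print(c,g[200:260:4,c])
E
```

```text
10.12 [ 416.  -180.8  -14.2] [180.     0.   -16.52] F [0.4 0.1 0.6] gap 19.8 grip 0.0
[414 271]
side tip/ block [[398.8, 172.7], [399.3, 168.3], [396.8, 174.1], [397.4, 168.2]]
  reg steel_block 0.66 [313.7 236.3] [ 419.3 -182.1] rect [ 418.2 -181. ] [29.2 28.7] 70.7
285 [124 124 126 125 123 114  93  93 108 160  88  53  51  48  47]
290 [126 125 122 124 105  53 106 106  78  51  53  54  53  52  47]
295 [125 125 125 125  49  51 107 109 109  29  14   0  14   6   7]
300 [126 124 125 122  48  54 103 108 104 112  97  75  73 166 167]
330 [124 124 124 123 108  52  72  98  72  70  74  77  77 180 176]
335 [124 123 124 125 107  54  74 105  77  38  33  32  34  38  52]
340 [124 125 126 123 125 129 120 119 125  55  52  27  10   1   3]
345 [122 123 125 126 125 126 123 122 126  52  51  58  49  57  51]
```

View pics/w7.png

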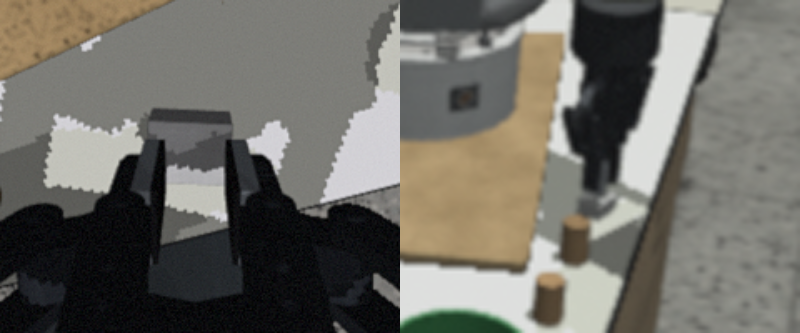

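The tips are still about 8–10 mm above the block top. Both views put the real tips about 37 mm above the reported TCP. I'll open and go down another 16 mm.

Emit:
carry_out:
  commands:
    - {"translation": [0,0,0],"spin": 0,"jaw": 0.045}
    - {"translation": [0,0,0],"spin": 0,"jaw": 0.045}
    - {"translation": [0,0,0.003],"spin": 0,"jaw": 0.045}
    - {"translation": [0,0,0.003],"spin": 0,"jaw": 0.045}
    - {"translation": [0,0,0.004],"spin": 0,"jaw": 0.045}
    - {"translation": [0,0,0.003],"spin": 0,"jaw": 0.045}
    - {"translation": [0,0,0.003],"spin": 0,"jaw": 0.045}
    - {"translation": [0,0,0],"spin": 0,"jaw": 0.045}
  squeeze: 50

```text
time: 10.98
tool_pos: [415.3, -180.5, -31.2]
tcp_rot: [-180.0, 0.1, -16.5]
ft_force: [0.2, 0.9, -0.5]
finger_gap: 45.0
grip_force: 0.0
```

Emit:
carry_out:
  commands:
    - {"translation": [0,0,0],"spin": 0,"jaw": 0.02}
    - {"translation": [0,0,0],"spin": 0,"jaw": 0.02}
    - {"translation": [0,0,0],"spin": 0,"jaw": 0.02}
    - {"translation": [0,0,0],"spin": 0,"jaw": 0.02}
    - {"translation": [0,0,0],"spin": 0,"jaw": 0.02}
    - {"translation": [0,0,0],"spin": 0,"jaw": 0.02}
    - {"translation": [0,0,0],"spin": 0,"jaw": 0.02}
    - {"translation": [0,0,0],"spin": 0,"jaw": 0.02}
  squeeze: 50

```text
time: 11.65
tool_pos: [416.1, -180.9, -30.1]
tcp_rot: [180.0, -0.0, -16.5]
ft_force: [1.1, -0.1, 0.3]
finger_gap: 28.3
grip_force: 49.4
```

Gripped: gap 28, force 49 N. Lifting and heading for the tub.

Emit:
carry_out:
  commands:
    - {"translation": [0,0,-0.006],"spin": 0,"jaw": 0.02}
    - {"translation": [0,0,-0.014],"spin": 0,"jaw": 0.02}
    - {"translation": [0,0,-0.025],"spin": 0,"jaw": 0.02}
    - {"translation": [0,0,-0.025],"spin": 0,"jaw": 0.02}
    - {"translation": [0,0,-0.025],"spin": 0,"jaw": 0.02}
    - {"translation": [0,0,-0.025],"spin": -0.096,"jaw": 0.02}
    - {"translation": [0,0,-0.01],"spin": -0.096,"jaw": 0.02}
    - {"translation": [0,0,0],"spin": -0.096,"jaw": 0.02}

```text
time: 12.32
tool_pos: [418.2, -182.1, 104.0]
tcp_rot: [179.8, -0.3, 0.2]
ft_force: [0.4, -0.9, -1.1]
finger_gap: 28.2
grip_force: 49.4
```

Emit:
carry_out:
  commands:
    - {"translation": [0.006,-0.02,0],"spin": 0,"jaw": 0.02}
    - {"translation": [0.006,-0.04,0],"spin": 0,"jaw": 0.02}
    - {"translation": [0.006,-0.04,0],"spin": 0,"jaw": 0.02}
    - {"translation": [0.006,-0.04,0],"spin": 0,"jaw": 0.02}
    - {"translation": [0.006,-0.04,0],"spin": 0,"jaw": 0.02}
    - {"translation": [0.006,-0.04,0],"spin": 0,"jaw": 0.02}
    - {"translation": [0.006,-0.04,0],"spin": 0,"jaw": 0.02}
    - {"translation": [0.006,-0.04,0],"spin": 0,"jaw": 0.02}

```text
time: 12.98
tool_pos: [464.0, 121.2, 100.4]
tcp_rot: [-180.0, -0.0, -0.0]
ft_force: [1.1, -0.2, -0.3]
finger_gap: 28.1
grip_force: 49.5
```

Emit:
carry_out:
  commands:
    - {"translation": [0,0,0],"spin": 0,"jaw": 0.02}
    - {"translation": [0,0,0],"spin": 0,"jaw": 0.02}
    - {"translation": [0,0,0],"spin": 0,"jaw": 0.02}
    - {"translation": [0,0,0],"spin": 0,"jaw": 0.02}
    - {"translation": [0,0,0],"spin": 0,"jaw": 0.02}
    - {"translation": [0,0,0],"spin": 0,"jaw": 0.02}
    - {"translation": [0,0,0],"spin": 0,"jaw": 0.02}
    - {"translation": [0,0,0],"spin": 0,"jaw": 0.02}

```text
time: 13.65
tool_pos: [464.2, 118.5, 99.8]
tcp_rot: [-180.0, -0.0, -0.1]
ft_force: [0.3, -0.2, 0.0]
finger_gap: 28.3
grip_force: 49.6
```

```bash
cat >> h.py <<'E'
def lm(s,t,n=1):
    for d in r.landmark_of(s,t)[:n]:print("  lm",t,round(d["score"],2),np.round(d["xy"]),topx(s,d["xy"],0))
E
python3 - <<'E'
from h import *
where()
s=snap("wrist");cv2.imwrite("pics/w8.png",s["pixels"])
cen(s,"tub",36,1);lm(s,"tub");cen(s,"vial_tray",14,1);lm(s,"vial_tray");cen(s,"cork_tray",14,1);lm(s,"cork_tray");cen(s,"lid",12,1);lm(s,"lid");cen(s,"vial",58,1);lm(s,"vial")
import pickle;pickle.dump({k:s[k] for k in("pixels","K","extrinsics")},open("w8.pkl","wb"))
E
```

```text
13.65 [464.2 118.5  99.8] [-1.8e+02 -0.0e+00 -1.0e-01] F [ 0.3 -0.2  0. ] gap 28.3 grip 49.6
  reg tub 0.88 [312.2 187.8] [473.9 120.7] rect [477.3 118.7] [ 99.3 106.7] 1.4
  lm tub 0.69 [314. 188.] [465.1 119.2]
  reg vial_tray 0.83 [161.2 183.3] [473.3 269.5] rect [466.8 274.2] [103.7 108.8] 82.9
  lm vial_tray 0.64 [165. 186.] [467.2 274.4]
  reg cork_tray 0.74 [ 27.1 181.7] [475.1 400.8] rect [481.8 410. ] [106.4  78.3] 6.3
  lm cork_tray 0.59 [ 12. 175.] [478.7 429.9]
  reg lid 0.84 [46.4 50.9] [591.2 352.2] rect [588.5 350.9] [81.4 96.3] 72.4
  lm lid 0.65 [47. 48.] [595.9 361.8]
  reg vial 0.69 [165.5  18.8] [601.5 222.6] rect [602.1 223.9] [45.2 20.6] 54.1
  lm vial 0.72 [182.  32.] [608.7 237.2]
```

View pics/w8.png

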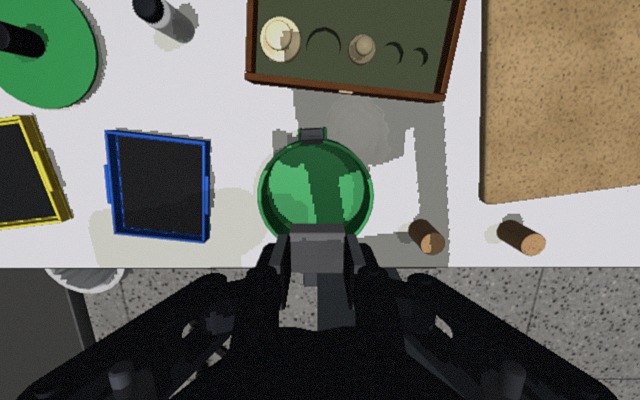

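The wrist view shows the block held at px (318,250) over the tub (315,190), the blue tray at (160,185), corks at (425,237) and (520,235), and lid and vial at upper left. I'll fit the tub rim before lowering.

```bash
cat >> h.py <<'E'
from scipy.optimize import least_squares
def circ(P,R=None):
    f=(lambda v:np.hypot(*(P-v[:2]).T)-R) if R else (lambda v:np.hypot(*(P-v[:2]).T)-v[2])
    v0=list(P.mean(0))+([] if R else [50]);q=least_squares(f,v0,loss="soft_l1",f_scale=1.5);return q.x.round(1),np.abs(q.fun).mean().round(2)
E
python3 - <<'E'
from h import *
import pickle;s=pickle.load(open("w8.pkl","rb"))
hsv=cv2.cvtColor(s["pixels"],cv2.COLOR_BGR2HSV)
m=cv2.inRange(hsv,(45,80,20),(85,255,255));m[:, :230]=0;m[240:]=0;m[:,400:]=0
pts=[]
for row in range(150,222,3):
    c=np.where(m[row])[0]
    if len(c)>20:pts+= [(c[0],row),(c[-1],row)]
P=np.array([topx(s,p,36) for p in pts]);print(circ(P),circ(P,54))
pts2=[(c,np.where(m[:,c])[0][0]) for c in list(range(272,298,3))+list(range(330,358,3))]
P2=np.vstack([P,[topx(s,p,36) for p in pts2]]);print(circ(P2),circ(P2,54))
b=cv2.inRange(hsv,(100,120,60),(130,255,255));b[:,:95]=0;b[:,225:]=0;b[:120]=0
Pb=np.array([topx(s,p[0],14) for p in cv2.findNonZero(b)],np.float32);print(cv2.minAreaRect(Pb))
E
```

```text
(array([464. , 118.1,  52.6]), np.float64(0.24)) (array([461.9, 118.1]), np.float64(1.0))
(array([464.4, 118. ,  52.6]), np.float64(1.54)) (array([462.6, 118. ]), np.float64(2.15))
((467.6272277832031, 274.07025146484375), (100.9723892211914, 105.92369842529297), 83.26893615722656)
```

Emit:
carry_out:
  commands:
    - {"translation": [0.002,0,0.01],"spin": 0,"jaw": 0.02}
    - {"translation": [0,0,0.02],"spin": 0,"jaw": 0.02}
    - {"translation": [0,0,0.025],"spin": 0,"jaw": 0.02}
    - {"translation": [0,0,0.025],"spin": 0,"jaw": 0.02}
    - {"translation": [0,0,0.02],"spin": 0,"jaw": 0.02}
    - {"translation": [0,0,0.01],"spin": 0,"jaw": 0.02}
    - {"translation": [0,0,0],"spin": 0,"jaw": 0.02}
    - {"translation": [0,0,0],"spin": 0,"jaw": 0.02}

```text
time: 14.87
tool_pos: [465.8, 119.1, -10.5]
tcp_rot: [180.0, 0.1, -0.0]
ft_force: [0.1, 0.3, 0.0]
finger_gap: 28.3
grip_force: 49.6
```

Emit:
carry_out:
  commands:
    - {"translation": [0,0,0.005],"spin": 0,"jaw": 0.02}
    - {"translation": [0,0,0.005],"spin": 0,"jaw": 0.02}
    - {"translation": [0,0,0.003],"spin": 0,"jaw": 0.02}
    - {"translation": [0,0,0.002],"spin": 0,"jaw": 0.02}
    - {"translation": [0,0,0],"spin": 0,"jaw": 0.02}
    - {"translation": [0,0,0],"spin": 0,"jaw": 0.02}
    - {"translation": [0,0,0],"spin": 0,"jaw": 0.02}
    - {"translation": [0,0,0],"spin": 0,"jaw": 0.02}

```text
time: 15.53
tool_pos: [466.4, 119.2, -24.9]
tcp_rot: [-180.0, -0.0, -0.0]
ft_force: [0.5, -0.3, -0.9]
finger_gap: 28.4
grip_force: 49.6
```

Emit:
carry_out:
  commands:
    - {"translation": [0,0,0],"spin": 0,"jaw": 0.03}
    - {"translation": [0,0,0],"spin": 0,"jaw": 0.035}
    - {"translation": [0,0,0],"spin": 0,"jaw": 0.042}
    - {"translation": [0,0,0],"spin": 0,"jaw": 0.042}
    - {"translation": [0,0,-0.015],"spin": 0,"jaw": 0.042}
    - {"translation": [0,0,-0.025],"spin": 0,"jaw": 0.042}
    - {"translation": [0,0,-0.03],"spin": 0,"jaw": 0.042}
    - {"translation": [0,0,-0.03],"spin": 0,"jaw": 0.042}

```text
time: 16.2
tool_pos: [465.3, 119.0, 75.3]
tcp_rot: [180.0, 0.1, -0.0]
ft_force: [0.3, -0.4, -0.0]
finger_gap: 42.0
grip_force: 0.0
```

```bash
python3 - <<'E'
from h import *
where()
s=snap("wrist");cv2.imwrite("pics/w9.png",s["pixels"]);where()
lm(s,"steel_block");cen(s,"steel_block",15,1);cen(s,"cork_a",38,2);lm(s,"cork_a",2)
E
```

```text
16.2 [465.3 119.   75.3] [ 1.7999e+02  1.0000e-01 -3.0000e-02] F [ 0.3 -0.4 -0. ] gap 42.0 grip 0.0
16.25 [469.8 119.7  82.6] [-1.7993e+02 -4.5000e-01 -2.0000e-02] F [4.7 1.5 4.8] gap 42.2 grip 0.0
  lm steel_block 0.94 [317. 195.] [464.9 116.6]
  reg steel_block 0.68 [312.1 198. ] [466.2 121.3] rect [466.5 117.3] [30.1 27.2] 90.0
  reg cork_a 0.94 [540.8 252.1] [424.  -76.7] rect [426.4 -75. ] [56.5 22.9] 59.9
  reg cork_a 0.86 [435.7 249.7] [426.3  14.5] rect [426.8  14. ] [45.1 23.6] 46.4
  lm cork_a 0.97 [522. 239.] [419.4 -88. ]
  lm cork_a 0.84 [429. 240.] [417.7   4.2]
```

The block is down in the tub at about (465,118). Next I'll move to the lid and measure it from above.

Emit:
carry_out:
  commands:
    - {"translation": [0.01,-0.02,-0.005],"spin": 0,"jaw": 0.06}
    - {"translation": [0.017,-0.032,-0.005],"spin": 0,"jaw": 0.06}
    - {"translation": [0.017,-0.032,-0.005],"spin": 0,"jaw": 0.06}
    - {"translation": [0.017,-0.032,-0.005],"spin": 0,"jaw": 0.06}
    - {"translation": [0.017,-0.032,-0.005],"spin": 0,"jaw": 0.06}
    - {"translation": [0.017,-0.032,-0.005],"spin": 0,"jaw": 0.06}
    - {"translation": [0.017,-0.032,-0.005],"spin": 0,"jaw": 0.06}
    - {"translation": [0.017,-0.032,-0.005],"spin": 0,"jaw": 0.06}

```text
time: 17.12
tool_pos: [594.6, 364.1, 112.1]
tcp_rot: [179.9, 0.2, -0.0]
ft_force: [0.6, -0.2, 0.4]
finger_gap: 59.8
grip_force: 0.0
```

Emit:
carry_out:
  commands:
    - {"translation": [0,0,0],"spin": 0,"jaw": 0.06}
    - {"translation": [0,0,0],"spin": 0,"jaw": 0.06}
    - {"translation": [0,0,0],"spin": 0,"jaw": 0.06}
    - {"translation": [0,0,0],"spin": 0,"jaw": 0.06}
    - {"translation": [0,0,0],"spin": 0,"jaw": 0.06}
    - {"translation": [0,0,0],"spin": 0,"jaw": 0.06}
    - {"translation": [0,0,0],"spin": 0,"jaw": 0.06}
    - {"translation": [0,0,0],"spin": 0,"jaw": 0.06}

```text
time: 17.78
tool_pos: [595.3, 362.7, 115.4]
tcp_rot: [-180.0, -0.0, -0.1]
ft_force: [0.9, 0.4, -0.9]
finger_gap: 60.2
grip_force: 0.0
```

```bash
cat >> h.py <<'E'
def lidfit(s):
    d=r.regions_of(s,"lid")[0];m=d["pixels"].astype(np.uint8)
    hsv=cv2.cvtColor(s["pixels"],cv2.COLOR_BGR2HSV);g=cv2.inRange(hsv,(45,80,20),(85,255,255))
    c=cv2.convexHull(max(cv2.findContours(g*cv2.dilate(m,np.ones((9,9))),cv2.RETR_EXTERNAL,cv2.CHAIN_APPROX_NONE)[0],key=cv2.contourArea))[:,0]
    c=np.array([p for p in c if p[1]<225 and 2<p[0]<637 and p[1]>2])
    for z in(12,8): 
        P=np.array([topx(s,p,z) for p in c]);print("lid",z,d["score"],len(P),circ(P),circ(P,53))
E
python3 - <<'E'
from h import *
where()
s=snap("wrist");cv2.imwrite("pics/w10.png",s["pixels"]);where()
lm(s,"lid");lidfit(s);cen(s,"lid",12,1)
lm(s,"cork_tray");cen(s,"cork_tray",14,1);lm(s,"vial");lm(s,"vial_tray");cen(s,"vial_tray",14,1)
hsv=cv2.cvtColor(s["pixels"],cv2.COLOR_BGR2HSV);b=cv2.inRange(hsv,(0,0,0),(180,255,45));b[225:]=0
n,l,st,ce=cv2.connectedComponentsWithStats(b)
for i in range(1,n):
    if st[i,4]>60:print(st[i],ce[i].round(1),topx(s,ce[i],42))
E
```

```text
17.78 [595.3 362.7 115.4] [-1.7998e+02 -3.0000e-02 -6.0000e-02] F [ 0.9  0.4 -0.9] gap 60.2 grip 0.0
17.83 [595.3 362.8 115.3] [-1.7998e+02 -3.0000e-02 -5.0000e-02] F [-0.2  0.6  0.6] gap 60.3 grip 0.0
  lm lid 0.95 [316. 183.] [597.6 362.1]
lid 12 0.91 34 (array([596.8, 362.6,  52.1]), np.float64(0.08)) (array([596.2, 362.4]), np.float64(0.75))
lid 8 0.91 34 (array([595.9, 362.6,  52.8]), np.float64(0.08)) (array([595.8, 362.6]), np.float64(0.18))
  reg lid 0.91 [313.6 183.1] [600.5 364.1] rect [596.5 362.8] [104.8 104.7] 65.8
  lm cork_tray 0.63 [262. 279.] [479.6 427. ]
  reg cork_tray 0.63 [274.6 279.3] [487.4 409.5] rect [482.4 429.7] [111.2  97.3] 6.9
  lm vial 0.98 [432. 172.] [609.9 236.1]
  reg vial_tray 0.56 [366.5 285.9] [478.6 303. ] rect [470.6 277.5] [ 97.1 110.6] 83.4
[   0    0  178  133 5599] [97.3 26.2] [737.1 537.9]
[ 77  34  37   8 214] [94.5 37.3] [729.  541.9]
[ 531  105  109   31 2009] [589.9 122.3] [662.  119.9]
[ 483  136   41   84 1487] [502.9 175.2] [614.6 187.8]
[444 171  24  22 380] [455.6 181.3] [608.9 230.9]
[305 178  21  26 304] [315.7 190.6] [600.  361.8]
[549 178  25  27 274] [564.8 192.8] [597.8 126.1]
[610 189  14  17 152] [617.1 196.4] [594.2  75.6]
[629 193  11  14 116] [634.8 199.5] [591.   57.8]
[506 213 116  12 384] [558.  219.3] [571.1 126.1]
```

View pics/w10.png

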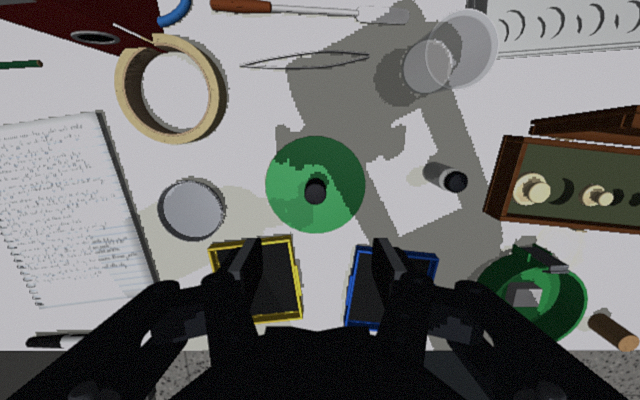

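The lid is at px (315,185), about (596.5,362.5), with its knob centred and nothing close by. I'll go down on the knob.

Emit:
carry_out:
  commands:
    - {"translation": [0.001,0,0.02],"spin": 0,"jaw": 0.05}
    - {"translation": [0,0,0.025],"spin": 0,"jaw": 0.05}
    - {"translation": [0,0,0.025],"spin": 0,"jaw": 0.05}
    - {"translation": [0,0,0.025],"spin": 0,"jaw": 0.05}
    - {"translation": [0,0,0.02],"spin": 0,"jaw": 0.05}
    - {"translation": [0,0,0.012],"spin": 0,"jaw": 0.05}
    - {"translation": [0,0,0.006],"spin": 0,"jaw": 0.05}
    - {"translation": [0,0,0],"spin": 0,"jaw": 0.05}
  squeeze: 60

```text
time: 18.9
tool_pos: [595.3, 362.6, -19.8]
tcp_rot: [179.9, 0.1, -0.0]
ft_force: [-0.2, -0.3, 0.7]
finger_gap: 49.8
grip_force: 0.0
```

Emit:
carry_out:
  commands:
    - {"translation": [0,0,0],"spin": 0,"jaw": 0.05}
    - {"translation": [0,0,0],"spin": 0,"jaw": 0.01}
    - {"translation": [0,0,0],"spin": 0,"jaw": 0.01}
    - {"translation": [0,0,0],"spin": 0,"jaw": 0.01}
    - {"translation": [0,0,0],"spin": 0,"jaw": 0.01}
    - {"translation": [0,0,0],"spin": 0,"jaw": 0.01}
    - {"translation": [0,0,0],"spin": 0,"jaw": 0.01}
    - {"translation": [0,0,0],"spin": 0,"jaw": 0.01}
  squeeze: 60

```text
time: 19.57
tool_pos: [597.7, 363.8, -15.9]
tcp_rot: [-179.9, -0.2, -0.0]
ft_force: [-0.3, 0.2, 5.6]
finger_gap: 19.8
grip_force: 59.3
```

The knob is gripped with the tips lightly on the disc. Lid origin 0 corresponds to TCP z of about -16. Lifting and moving over the tub.

Emit:
carry_out:
  commands:
    - {"translation": [0,0,-0.005],"spin": 0,"jaw": 0.01}
    - {"translation": [0,0,-0.015],"spin": 0,"jaw": 0.01}
    - {"translation": [0,0,-0.025],"spin": 0,"jaw": 0.01}
    - {"translation": [0,0,-0.03],"spin": 0,"jaw": 0.01}
    - {"translation": [0,0,-0.03],"spin": 0,"jaw": 0.01}
    - {"translation": [0,0,-0.015],"spin": 0,"jaw": 0.01}
    - {"translation": [-0.01,0.02,0],"spin": 0,"jaw": 0.01}
    - {"translation": [-0.013,0.025,0],"spin": 0,"jaw": 0.01}

```text
time: 20.23
tool_pos: [574.7, 319.6, 104.7]
tcp_rot: [-179.9, -0.3, 0.1]
ft_force: [1.0, -0.9, -1.0]
finger_gap: 19.8
grip_force: 58.8
```

Emit:
carry_out:
  commands:
    - {"translation": [-0.018,0.033,0],"spin": 0,"jaw": 0.01}
    - {"translation": [-0.018,0.033,0],"spin": 0,"jaw": 0.01}
    - {"translation": [-0.018,0.033,0],"spin": 0,"jaw": 0.01}
    - {"translation": [-0.018,0.033,0],"spin": 0,"jaw": 0.01}
    - {"translation": [-0.018,0.033,0],"spin": 0,"jaw": 0.01}
    - {"translation": [-0.013,0.023,0],"spin": 0,"jaw": 0.01}
    - {"translation": [-0.006,0.011,0],"spin": 0,"jaw": 0.01}
    - {"translation": [0,0,0],"spin": 0,"jaw": 0.01}

```text
time: 20.9
tool_pos: [463.2, 117.3, 102.0]
tcp_rot: [180.0, -0.0, -0.1]
ft_force: [0.4, 0.6, -0.7]
finger_gap: 19.5
grip_force: 58.8
```

Emit:
carry_out:
  commands:
    - {"translation": [0,0,0],"spin": 0,"jaw": 0.01}
    - {"translation": [0,0,0],"spin": 0,"jaw": 0.01}
    - {"translation": [0,0,0],"spin": 0,"jaw": 0.01}
    - {"translation": [0,0,0],"spin": 0,"jaw": 0.01}
    - {"translation": [0,0,0],"spin": 0,"jaw": 0.01}
    - {"translation": [0,0,0],"spin": 0,"jaw": 0.01}
    - {"translation": [0,0,0],"spin": 0,"jaw": 0.01}
    - {"translation": [0,0,0],"spin": 0,"jaw": 0.01}

```text
time: 21.57
tool_pos: [464.1, 119.3, 101.7]
tcp_rot: [-180.0, 0.0, -0.0]
ft_force: [-0.3, 0.7, -0.2]
finger_gap: 20.0
grip_force: 58.8
```

```bash
python3 - <<'E'
from h import *
where()
s=snap("wrist");cv2.imwrite("pics/w11.png",s["pixels"]);u=snap("top");v=snap("side");cv2.imwrite("pics/s11.png",v["pixels"])
lm(s,"lid");lm(s,"tub");
for q in(u,v):lm(q,"tub",2);lm(q,"lid")
# catches: expected px in wrist
print([proj(s,[464.5+dx,118.2,z]).tolist() for dx,z in((63,51),(63,0),(54,36))])
a=s["pixels"][90:290,200:440];p=proj(v,[465,118,50]).astype(int);b=v["pixels"][p[1]-50:p[1]+50,p[0]-60:p[0]+60]
cv2.imwrite("pics/w11c.png",np.hstack([cv2.resize(a,(400,333)),cv2.resize(b,(400,333))]))
E
```

```text
21.57 [464.1 119.3 101.7] [-1.8e+02  1.0e-02 -1.0e-02] F [-0.3  0.7 -0.2] gap 20.0 grip 58.8
  lm lid 0.66 [317. 232.] [414.8 117.4]
  lm tub 0.76 [304. 237.] [467.6 122.9]
  lm lid 0.8 [303. 230.] [484.9 127.8]
  lm tub 0.87 [354. 229.] [466.8 130.5]
  lm lid 0.79 [360. 184.] [509.1 -81.1]
[[315.8, 126.9], [316.0, 125.5], [315.9, 137.2]]
```

View pics/w11c.png

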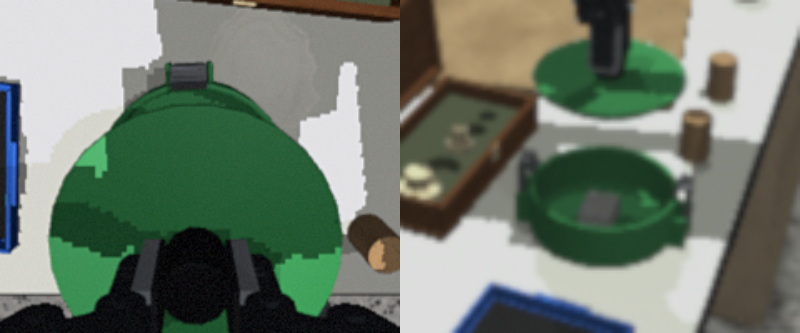

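The wrist and side crops show the lid level and centred over the tub, with the block flat inside. Lowering now.

Emit:
carry_out:
  commands:
    - {"translation": [0.0003,0.001,0.015],"spin": 0,"jaw": 0.01}
    - {"translation": [0,0,0.02],"spin": 0,"jaw": 0.01}
    - {"translation": [0,0,0.02],"spin": 0,"jaw": 0.01}
    - {"translation": [0,0,0.012],"spin": 0,"jaw": 0.01}
    - {"translation": [0,0,0.008],"spin": 0,"jaw": 0.01}
    - {"translation": [0,0,0],"spin": 0,"jaw": 0.01}
    - {"translation": [0,0,0],"spin": 0,"jaw": 0.01}
    - {"translation": [0,0,0],"spin": 0,"jaw": 0.01}
  squeeze: 80

```text
time: 22.68
tool_pos: [465.3, 118.3, 27.9]
tcp_rot: [-180.0, -0.1, -0.0]
ft_force: [0.4, 0.3, -0.9]
finger_gap: 19.1
grip_force: 79.2
```

Emit:
carry_out:
  commands:
    - {"translation": [0,0,0.003],"spin": 0,"jaw": 0.01}
    - {"translation": [0,0,0.003],"spin": 0,"jaw": 0.01}
    - {"translation": [0,0,0.002],"spin": 0,"jaw": 0.01}
    - {"translation": [0,0,0.002],"spin": 0,"jaw": 0.01}
    - {"translation": [0,0,0.002],"spin": 0,"jaw": 0.01}
    - {"translation": [0,0,0],"spin": 0,"jaw": 0.01}
    - {"translation": [0,0,0],"spin": 0,"jaw": 0.01}
    - {"translation": [0,0,0],"spin": 0,"jaw": 0.01}

```text
time: 23.35
tool_pos: [464.9, 118.4, 16.0]
tcp_rot: [-180.0, -0.0, -0.0]
ft_force: [-6.2, -0.3, 10.2]
finger_gap: 19.3
grip_force: 80.5
```

The force is 10 N upward with -6 N along x, so the lid sits slightly too far toward +x. I'll ease it back 1.5 mm and press on.

Emit:
carry_out:
  commands:
    - {"translation": [-0.001,0,0],"spin": 0,"jaw": 0.01}
    - {"translation": [-0.0005,0,0],"spin": 0,"jaw": 0.01}
    - {"translation": [0,0,0.001],"spin": 0,"jaw": 0.01}
    - {"translation": [0,0,0.001],"spin": 0,"jaw": 0.01}
    - {"translation": [0,0,0],"spin": 0,"jaw": 0.01}
    - {"translation": [0,0,0],"spin": 0,"jaw": 0.01}
    - {"translation": [0,0,0],"spin": 0,"jaw": 0.01}
    - {"translation": [0,0,0],"spin": 0,"jaw": 0.01}

```text
time: 24.02
tool_pos: [463.3, 118.3, 13.0]
tcp_rot: [-180.0, -0.0, -0.0]
ft_force: [-0.0, 0.9, 2.1]
finger_gap: 19.0
grip_force: 80.5
```

Emit:
carry_out:
  commands:
    - {"translation": [0,0,0.001],"spin": 0,"jaw": 0.01}
    - {"translation": [0,0,0.001],"spin": 0,"jaw": 0.01}
    - {"translation": [0,0,0.001],"spin": 0,"jaw": 0.01}
    - {"translation": [0,0,0.0005],"spin": 0,"jaw": 0.01}
    - {"translation": [0,0,0],"spin": 0,"jaw": 0.01}
    - {"translation": [0,0,0],"spin": 0,"jaw": 0.01}
    - {"translation": [0,0,0],"spin": 0,"jaw": 0.01}
    - {"translation": [0,0,0],"spin": 0,"jaw": 0.01}

```text
time: 24.68
tool_pos: [463.9, 118.5, 12.0]
tcp_rot: [-180.0, -0.1, -0.0]
ft_force: [-11.8, -0.4, 27.6]
finger_gap: 19.0
grip_force: 83.5
```

At z 12.0 it meets a hard stop at 27 N, which is the expected seated height. I'll unload, release and rise.

Emit:
carry_out:
  commands:
    - {"translation": [0,0,-0.002],"spin": 0,"jaw": 0.01}
    - {"translation": [0,0,-0.0015],"spin": 0,"jaw": 0.01}
    - {"translation": [0,0,0],"spin": 0,"jaw": 0.05}
    - {"translation": [0,0,0],"spin": 0,"jaw": 0.05}
    - {"translation": [0,0,0],"spin": 0,"jaw": 0.05}
    - {"translation": [0,0,-0.02],"spin": 0,"jaw": 0.05}
    - {"translation": [0,0,-0.03],"spin": 0,"jaw": 0.05}
    - {"translation": [0,0,-0.03],"spin": 0,"jaw": 0.05}

```text
time: 25.35
tool_pos: [461.2, 117.7, 92.1]
tcp_rot: [180.0, 0.2, -0.0]
ft_force: [0.2, -1.0, 0.2]
finger_gap: 49.9
grip_force: 0.0
```

Emit:
carry_out:
  commands:
    - {"translation": [0,0,0],"spin": 0,"jaw": 0.05}
    - {"translation": [0,0,0],"spin": 0,"jaw": 0.05}
    - {"translation": [0,0,0],"spin": 0,"jaw": 0.05}
    - {"translation": [0,0,0],"spin": 0,"jaw": 0.05}
    - {"translation": [0,0,0],"spin": 0,"jaw": 0.05}
    - {"translation": [0,0,0],"spin": 0,"jaw": 0.05}
    - {"translation": [0,0,0],"spin": 0,"jaw": 0.05}
    - {"translation": [0,0,0],"spin": 0,"jaw": 0.05}

```text
time: 26.02
tool_pos: [462.6, 118.1, 92.3]
tcp_rot: [180.0, 0.1, -0.0]
ft_force: [0.3, -0.3, -0.0]
finger_gap: 49.8
grip_force: 0.0
```

```bash
python3 - <<'E'
from h import *
where()
s=snap("wrist");cv2.imwrite("pics/w12.png",s["pixels"]);v=snap("side")
lm(s,"lid");lm(s,"tub");lm(v,"lid")
d=r.landmark_of(s,"lid");
if d:print("at z28",topx(s,d[0]["xy"],28),proj(s,[463.9,118.4,28]))
cen(s,"cork_a",38,2);lm(s,"cork_a",2)
p=proj(v,[465,118,40]).astype(int);b=v["pixels"][p[1]-40:p[1]+40,p[0]-48:p[0]+48]
a=s["pixels"][110:250,235:403]
cv2.imwrite("pics/w12c.png",np.hstack([cv2.resize(a,(400,333)),cv2.resize(b,(400,333))]))
E
```

```text
26.02 [462.6 118.1  92.3] [ 1.7999e+02  5.0000e-02 -2.0000e-02] F [ 0.3 -0.3 -0. ] gap 49.8 grip 0.0
  lm lid 0.62 [316. 198.] [454.3 117.1]
at z28 [462.3 117. ] [314.4 196.5]
  reg cork_a 0.83 [426.8 236.1] [429.   15.4] rect [426.3  13.9] [43.9 23.8] 46.4
  reg cork_a 0.63 [524.  239.7] [425.4 -74.4] rect [425.2 -76.7] [53.3 22.2] 61.6
  lm cork_a 0.74 [510. 234.] [414.5 -88.8]
```

The lid origin measures (462,117) at seated height, which is consistent. Next the vial: turn to yaw 90 so the fingers close along x, clear of the case.

Emit:
carry_out:
  commands:
    - {"translation": [0,0,0],"spin": -0.121,"jaw": 0.05}
    - {"translation": [0,0,0],"spin": -0.121,"jaw": 0.05}
    - {"translation": [0,0,0],"spin": -0.121,"jaw": 0.05}
    - {"translation": [0,0,0],"spin": -0.121,"jaw": 0.05}
    - {"translation": [0,0,0],"spin": -0.121,"jaw": 0.05}
    - {"translation": [0,0,0],"spin": -0.121,"jaw": 0.05}
    - {"translation": [0,0,0],"spin": -0.121,"jaw": 0.05}
    - {"translation": [0,0,0],"spin": -0.121,"jaw": 0.05}

```text
time: 27.08
tool_pos: [463.0, 118.2, 92.8]
tcp_rot: [180.0, -0.0, 55.8]
ft_force: [-0.0, 0.2, 0.1]
finger_gap: 49.9
grip_force: 0.0
```

Emit:
carry_out:
  commands:
    - {"translation": [0,0,0],"spin": -0.121,"jaw": 0.05}
    - {"translation": [0,0,0],"spin": -0.121,"jaw": 0.05}
    - {"translation": [0,0,0],"spin": -0.121,"jaw": 0.05}
    - {"translation": [0,0,0],"spin": -0.121,"jaw": 0.05}
    - {"translation": [0,0,0],"spin": -0.119,"jaw": 0.05}
    - {"translation": [0,0,0],"spin": 0,"jaw": 0.05}
    - {"translation": [0.01,0.012,0],"spin": 0,"jaw": 0.05}
    - {"translation": [0.018,0.023,0],"spin": 0,"jaw": 0.05}

```text
time: 27.75
tool_pos: [497.1, 145.3, 92.7]
tcp_rot: [-179.9, 0.0, 89.7]
ft_force: [0.2, -0.2, 0.6]
finger_gap: 50.1
grip_force: 0.0
```

Emit:
carry_out:
  commands:
    - {"translation": [0.018,0.023,0],"spin": 0,"jaw": 0.05}
    - {"translation": [0.018,0.023,0],"spin": 0,"jaw": 0.05}
    - {"translation": [0.018,0.023,0],"spin": 0,"jaw": 0.05}
    - {"translation": [0.018,0.023,0],"spin": 0,"jaw": 0.05}
    - {"translation": [0.018,0.02,0],"spin": 0,"jaw": 0.05}
    - {"translation": [0,0,0],"spin": 0,"jaw": 0.05}
    - {"translation": [0,0,0],"spin": 0,"jaw": 0.05}
    - {"translation": [0,0,0],"spin": 0,"jaw": 0.05}

```text
time: 28.42
tool_pos: [609.4, 235.9, 92.2]
tcp_rot: [-179.9, 0.0, 89.9]
ft_force: [0.6, -1.0, -0.7]
finger_gap: 49.9
grip_force: 0.0
```

Emit:
carry_out:
  commands:
    - {"translation": [0,0,0],"spin": 0,"jaw": 0.05}
    - {"translation": [0,0,0],"spin": 0,"jaw": 0.05}
    - {"translation": [0,0,0],"spin": 0,"jaw": 0.05}
    - {"translation": [0,0,0],"spin": 0,"jaw": 0.05}
    - {"translation": [0,0,0],"spin": 0,"jaw": 0.05}
    - {"translation": [0,0,0],"spin": 0,"jaw": 0.05}
    - {"translation": [0,0,0],"spin": 0,"jaw": 0.05}
    - {"translation": [0,0,0],"spin": 0,"jaw": 0.05}

```text
time: 29.08
tool_pos: [609.9, 236.1, 92.8]
tcp_rot: [180.0, -0.0, 90.0]
ft_force: [0.0, 0.0, -0.1]
finger_gap: 49.7
grip_force: 0.0
```

```bash
cat >> h.py <<'E'
def vialfit(s):
    lm(s,"vial");d=r.regions_of(s,"vial")
    if d:
        m=cv2.dilate(d[0]["pixels"].astype(np.uint8),np.ones((7,7)));g=cv2.cvtColor(s["pixels"],cv2.COLOR_BGR2GRAY)
        c=((g<55)&(m>0)).astype(np.uint8);n,l,st,ce=cv2.connectedComponentsWithStats(c);i=1+st[1:,4].argmax()
        print("cap",round(d[0]["score"],2),st[i],ce[i].round(1),"z58",topx(s,ce[i],58),"z52",topx(s,ce[i],52))
E
python3 - <<'E'
from h import *
where()
s=snap("wrist");cv2.imwrite("pics/w13.png",s["pixels"])
vialfit(s);lm(s,"beaker");print(proj(s,[609.5,236.5,0]),proj(s,[609.5,236.5,58]))
E
```

```text
29.08 [609.9 236.1  92.8] [180.    -0.    89.98] F [ 0.   0.  -0.1] gap 49.7 grip 0.0
  lm vial 0.73 [316. 186.] [608.6 239.7]
cap 0.83 [308 194  23  22 391] [319.3 204.1] z58 [611.1 238.4] z52 [611.1 236.5]
  lm beaker 0.61 [422. 172.] [713.9 253.7]
[317.3 189.1] [317.4 206.3]
```

Emit:
carry_out:
  commands:
    - {"translation": [0.0013,0.0004,0.015],"spin": 0,"jaw": 0.05}
    - {"translation": [0,0,0.02],"spin": 0,"jaw": 0.05}
    - {"translation": [0,0,0.02],"spin": 0,"jaw": 0.05}
    - {"translation": [0,0,0.02],"spin": 0,"jaw": 0.05}
    - {"translation": [0,0,0.018],"spin": 0,"jaw": 0.05}
    - {"translation": [0,0,0.011],"spin": 0,"jaw": 0.05}
    - {"translation": [0,0,0],"spin": 0,"jaw": 0.05}
    - {"translation": [0,0,0],"spin": 0,"jaw": 0.05}
  squeeze: 35

```text
time: 29.95
tool_pos: [609.5, 237.2, -12.3]
tcp_rot: [-179.9, 0.0, 90.0]
ft_force: [-0.6, -0.2, 0.1]
finger_gap: 50.0
grip_force: 0.0
```

Emit:
carry_out:
  commands:
    - {"translation": [0,0,0],"spin": 0,"jaw": 0.04}
    - {"translation": [0,0,0],"spin": 0,"jaw": 0.034}
    - {"translation": [0,0,0],"spin": 0,"jaw": 0.028}
    - {"translation": [0,0,0],"spin": 0,"jaw": 0.023}
    - {"translation": [0,0,0],"spin": 0,"jaw": 0.015}
    - {"translation": [0,0,0],"spin": 0,"jaw": 0.015}
    - {"translation": [0,0,0],"spin": 0,"jaw": 0.015}
    - {"translation": [0,0,0],"spin": 0,"jaw": 0.015}
  squeeze: 35

```text
time: 30.62
tool_pos: [611.3, 237.7, -10.0]
tcp_rot: [179.9, -0.0, 90.0]
ft_force: [0.2, 0.8, 5.9]
finger_gap: 20.7
grip_force: 34.1
```

Vial gripped (gap 20.7, 34 N). Lifting and moving over the blue tray.

Emit:
carry_out:
  commands:
    - {"translation": [0,0,-0.005],"spin": 0,"jaw": 0.015}
    - {"translation": [0,0,-0.012],"spin": 0,"jaw": 0.015}
    - {"translation": [0,0,-0.02],"spin": 0,"jaw": 0.015}
    - {"translation": [0,0,-0.02],"spin": 0,"jaw": 0.015}
    - {"translation": [0,0,-0.02],"spin": 0,"jaw": 0.015}
    - {"translation": [0,0,-0.01],"spin": 0,"jaw": 0.015}
    - {"translation": [0.002,-0.01,0],"spin": 0,"jaw": 0.015}
    - {"translation": [0.004,-0.018,0],"spin": 0,"jaw": 0.015}

```text
time: 31.28
tool_pos: [584.3, 243.2, 77.7]
tcp_rot: [179.8, -0.0, 89.9]
ft_force: [0.3, 0.5, -1.1]
finger_gap: 20.7
grip_force: 34.3
```

Emit:
carry_out:
  commands:
    - {"translation": [0.005,-0.018,0],"spin": 0,"jaw": 0.015}
    - {"translation": [0.005,-0.02,0],"spin": 0,"jaw": 0.015}
    - {"translation": [0.005,-0.02,0],"spin": 0,"jaw": 0.015}
    - {"translation": [0.005,-0.02,0],"spin": 0,"jaw": 0.015}
    - {"translation": [0.005,-0.02,0],"spin": 0,"jaw": 0.015}
    - {"translation": [0.005,-0.016,0],"spin": 0,"jaw": 0.015}
    - {"translation": [0,0,0],"spin": 0,"jaw": 0.015}
    - {"translation": [0,0,0],"spin": 0,"jaw": 0.015}

```text
time: 31.95
tool_pos: [467.8, 273.7, 76.0]
tcp_rot: [180.0, 0.0, 90.1]
ft_force: [-0.1, -0.7, 0.4]
finger_gap: 20.9
grip_force: 34.3
```

Emit:
carry_out:
  commands:
    - {"translation": [0,0,0.02],"spin": 0,"jaw": 0.015}
    - {"translation": [0,0,0.02],"spin": 0,"jaw": 0.015}
    - {"translation": [0,0,0.015],"spin": 0,"jaw": 0.015}
    - {"translation": [0,0,0.01],"spin": 0,"jaw": 0.015}
    - {"translation": [0,0,0],"spin": 0,"jaw": 0.015}
    - {"translation": [0,0,0],"spin": 0,"jaw": 0.015}
    - {"translation": [0,0,0],"spin": 0,"jaw": 0.015}
    - {"translation": [0,0,0],"spin": 0,"jaw": 0.015}

```text
time: 32.62
tool_pos: [469.6, 273.9, 12.2]
tcp_rot: [179.9, -0.1, 90.0]
ft_force: [0.5, -0.2, 0.0]
finger_gap: 20.7
grip_force: 34.3
```

```bash
python3 - <<'E'
from h import *
where()
s=snap("wrist");lm(s,"vial_tray");u=snap("top");lm(u,"vial_tray");cen(u,"vial_tray",14,1)
for q in(s,):vialfit(q)
E
```

```text
32.62 [469.6 273.9  12.2] [ 1.7988e+02 -5.0000e-02  8.9980e+01] F [ 0.5 -0.2  0. ] gap 20.7 grip 34.3
  lm vial_tray 0.74 [317. 210.] [468.9 278.8]
  lm vial_tray 0.77 [248. 231.] [462.3 274.4]
  reg vial_tray 0.67 [261.3 223.4] [485.4 241. ] rect [457.  266.8] [ 66.3 129.9] 48.9
  lm vial 0.87 [318. 229.] [469.2 263.6]
cap 0.95 [ 293  211   48   81 2093] [317.6 258.9] z58 [469.  270.1] z52 [469.1 266.8]
```

Emit:
carry_out:
  commands:
    - {"translation": [0,0,0.006],"spin": 0,"jaw": 0.015}
    - {"translation": [0,0,0.005],"spin": 0,"jaw": 0.015}
    - {"translation": [0,0,0.004],"spin": 0,"jaw": 0.015}
    - {"translation": [0,0,0.002],"spin": 0,"jaw": 0.015}
    - {"translation": [0,0,0.0015],"spin": 0,"jaw": 0.015}
    - {"translation": [0,0,0],"spin": 0,"jaw": 0.015}
    - {"translation": [0,0,0],"spin": 0,"jaw": 0.015}
    - {"translation": [0,0,0],"spin": 0,"jaw": 0.015}

```text
time: 33.63
tool_pos: [467.9, 273.3, -7.1]
tcp_rot: [-179.9, 0.0, 90.0]
ft_force: [-5.5, -2.8, 11.8]
finger_gap: 20.9
grip_force: 35.4
```

Firm contact with the tray floor. I'll ease off, open gently and rise.

Emit:
carry_out:
  commands:
    - {"translation": [0,0,-0.001],"spin": 0,"jaw": 0.015}
    - {"translation": [0,0,-0.0005],"spin": 0,"jaw": 0.015}
    - {"translation": [0,0,0],"spin": 0,"jaw": 0.022}
    - {"translation": [0,0,0],"spin": 0,"jaw": 0.024}
    - {"translation": [0,0,0],"spin": 0,"jaw": 0.028}
    - {"translation": [0,0,0],"spin": 0,"jaw": 0.036}
    - {"translation": [0,0,0],"spin": 0,"jaw": 0.045}
    - {"translation": [0,0,0],"spin": 0,"jaw": 0.05}

```text
time: 34.3
tool_pos: [468.4, 273.4, -6.3]
tcp_rot: [-180.0, -0.0, 90.0]
ft_force: [-0.4, 0.8, 0.5]
finger_gap: 49.5
grip_force: 0.0
```

Emit:
carry_out:
  commands:
    - {"translation": [0,0,-0.005],"spin": 0,"jaw": 0.05}
    - {"translation": [0,0,-0.015],"spin": 0,"jaw": 0.05}
    - {"translation": [0,0,-0.025],"spin": 0,"jaw": 0.05}
    - {"translation": [0,0,-0.025],"spin": 0,"jaw": 0.05}
    - {"translation": [0,0,-0.025],"spin": 0,"jaw": 0.05}
    - {"translation": [0,0,-0.01],"spin": 0,"jaw": 0.05}
    - {"translation": [0,0,0],"spin": 0,"jaw": 0.05}
    - {"translation": [0,0,0],"spin": 0,"jaw": 0.05}

```text
time: 34.97
tool_pos: [468.6, 273.6, 98.8]
tcp_rot: [179.9, -0.0, 90.0]
ft_force: [-0.4, -0.7, -0.0]
finger_gap: 49.9
grip_force: 0.0
```

```bash
python3 - <<'E'
from h import *
where()
s=snap("wrist");vialfit(s);cv2.imwrite("pics/w14.png",s["pixels"]);print(proj(s,[468,273.5,58]),proj(s,[468,273.5,3]))
v=snap("side");vialfit(v);print(proj(v,[468,273.5,58]))
cen(s,"cork_tray",14,1);lm(s,"cork_tray")
E
```

```text
34.97 [468.6 273.6  98.8] [ 1.7995e+02 -3.0000e-02  8.9990e+01] F [-0.4 -0.7 -0. ] gap 49.9 grip 0.0
  lm vial 0.93 [317. 192.] [468.3 269.7]
cap 0.91 [301 178  31  42 836] [316.  201.3] z58 [467.1 276.5] z52 [467.1 274.7]
[317.1 204.7] [317.  188.9]
  lm vial 0.62 [334. 266.] [471.3 273.9]
cap 0.83 [328 244  17  28 211] [335.7 258.6] z58 [455.  314.1] z52 [457.1 307.6]
[335.8 245.2]
  reg cork_tray 0.68 [330.4  33.7] [479.3 412. ] rect [481.3 409.1] [108.8  60.8] 2.9
  lm cork_tray 0.78 [330.  15.] [479.3 430.3]
```

The vial stands in the blue tray: base (468,270) and cap (467,275) agree. Now the corks, turning back to yaw 0.

Emit:
carry_out:
  commands:
    - {"translation": [0,0,0],"spin": 0.121,"jaw": 0.06}
    - {"translation": [0,0,0],"spin": 0.121,"jaw": 0.06}
    - {"translation": [0,0,0],"spin": 0.121,"jaw": 0.06}
    - {"translation": [0,0,0],"spin": 0.121,"jaw": 0.06}
    - {"translation": [0,0,0],"spin": 0.121,"jaw": 0.06}
    - {"translation": [0,0,0],"spin": 0.121,"jaw": 0.06}
    - {"translation": [0,0,0],"spin": 0.121,"jaw": 0.06}
    - {"translation": [0,0,0],"spin": 0.121,"jaw": 0.06}

```text
time: 36.03
tool_pos: [468.3, 273.4, 98.5]
tcp_rot: [-180.0, 0.0, 34.2]
ft_force: [0.4, 0.7, 0.5]
finger_gap: 59.9
grip_force: 0.0
```

Emit:
carry_out:
  commands:
    - {"translation": [0,0,0],"spin": 0.121,"jaw": 0.06}
    - {"translation": [0,0,0],"spin": 0.121,"jaw": 0.06}
    - {"translation": [0,0,0],"spin": 0.121,"jaw": 0.06}
    - {"translation": [0,0,0],"spin": 0.121,"jaw": 0.06}
    - {"translation": [0,0,0],"spin": 0.119,"jaw": 0.06}
    - {"translation": [-0.004,0.02,0],"spin": 0,"jaw": 0.06}
    - {"translation": [-0.007,0.035,0],"spin": 0,"jaw": 0.06}
    - {"translation": [-0.007,0.035,0],"spin": 0,"jaw": 0.06}

```text
time: 36.7
tool_pos: [449.9, 183.1, 98.4]
tcp_rot: [180.0, 0.0, 0.1]
ft_force: [0.6, 0.4, 0.4]
finger_gap: 60.0
grip_force: 0.0
```

Emit:
carry_out:
  commands:
    - {"translation": [-0.007,0.037,0],"spin": 0,"jaw": 0.06}
    - {"translation": [-0.007,0.037,0],"spin": 0,"jaw": 0.06}
    - {"translation": [-0.007,0.037,0],"spin": 0,"jaw": 0.06}
    - {"translation": [-0.007,0.037,0],"spin": 0,"jaw": 0.06}
    - {"translation": [-0.005,0.03,0],"spin": 0,"jaw": 0.06}
    - {"translation": [0,0,0],"spin": 0,"jaw": 0.06}
    - {"translation": [0,0,0],"spin": 0,"jaw": 0.06}
    - {"translation": [0,0,0],"spin": 0,"jaw": 0.06}

```text
time: 37.37
tool_pos: [417.4, 5.7, 98.8]
tcp_rot: [-180.0, -0.0, -0.1]
ft_force: [0.4, 0.7, 0.6]
finger_gap: 60.4
grip_force: 0.0
```

Emit:
carry_out:
  commands:
    - {"translation": [0,0,0],"spin": 0,"jaw": 0.06}
    - {"translation": [0,0,0],"spin": 0,"jaw": 0.06}
    - {"translation": [0,0,0],"spin": 0,"jaw": 0.06}
    - {"translation": [0,0,0],"spin": 0,"jaw": 0.06}
    - {"translation": [0,0,0],"spin": 0,"jaw": 0.06}
    - {"translation": [0,0,0],"spin": 0,"jaw": 0.06}
    - {"translation": [0,0,0],"spin": 0,"jaw": 0.06}
    - {"translation": [0,0,0],"spin": 0,"jaw": 0.06}

```text
time: 38.03
tool_pos: [417.3, 5.5, 98.8]
tcp_rot: [180.0, 0.0, -0.0]
ft_force: [0.4, -0.7, 0.9]
finger_gap: 60.2
grip_force: 0.0
```

```bash
cat >> h.py <<'E'
def corkfit(s):
    lm(s,"cork_a",2)
    for d in r.regions_of(s,"cork_a")[:2]:
        m=cv2.dilate(d["pixels"].astype(np.uint8),np.ones((5,5)))
        v=cv2.cvtColor(s["pixels"],cv2.COLOR_BGR2HSV);c=((v[...,2]>130)&(v[...,1]>70)&(m>0)).astype(np.uint8)
        n,l,st,ce=cv2.connectedComponentsWithStats(c)
        if n>1:
            i=1+st[1:,4].argmax();b=(st[i,0]+st[i,2]/2,st[i,1]+st[i,3]/2);print("cork",round(d["score"],2),"reg",np.round(d["xy"]),st[i],"top@38",topx(s,ce[i],38),topx(s,b,38),"mid@19",topx(s,d["xy"],19))
E
python3 - <<'E'
from h import *
where()
s=snap("wrist");cv2.imwrite("pics/w15.png",s["pixels"]);corkfit(s)
E
```

```text
38.03 [417.3   5.5  98.8] [ 1.8e+02  0.0e+00 -2.0e-02] F [ 0.4 -0.7  0.9] gap 60.2 grip 0.0
  lm cork_a 0.76 [314. 185.] [420.9   6.2]
  lm cork_a 0.62 [406. 188.] [418.7 -89. ]
cork 0.97 reg [413. 194.] [429 192   4  14  37] top@38 [417.9 -99.3] [417.2 -99.8] mid@19 [416.8 -90.1]
cork 0.87 reg [315. 191.] [306 185  21  24 390] top@38 [419.4   4.4] [419.1   3.9] mid@19 [419.5   5.7]
```

Emit:
carry_out:
  commands:
    - {"translation": [0.002,0.0005,0.015],"spin": 0,"jaw": 0.05}
    - {"translation": [0,0,0.022],"spin": 0,"jaw": 0.05}
    - {"translation": [0,0,0.024],"spin": 0,"jaw": 0.05}
    - {"translation": [0,0,0.022],"spin": 0,"jaw": 0.05}
    - {"translation": [0,0,0.018],"spin": 0,"jaw": 0.05}
    - {"translation": [0,0,0.012],"spin": 0,"jaw": 0.05}
    - {"translation": [0,0,0],"spin": 0,"jaw": 0.05}
    - {"translation": [0,0,0],"spin": 0,"jaw": 0.05}
  squeeze: 25

```text
time: 38.85
tool_pos: [418.5, 5.0, -14.6]
tcp_rot: [-180.0, 0.1, -0.0]
ft_force: [-1.1, -0.6, 0.5]
finger_gap: 49.8
grip_force: 0.0
```

Emit:
carry_out:
  commands:
    - {"translation": [0,0,0],"spin": 0,"jaw": 0.04}
    - {"translation": [0,0,0],"spin": 0,"jaw": 0.034}
    - {"translation": [0,0,0],"spin": 0,"jaw": 0.029}
    - {"translation": [0,0,0],"spin": 0,"jaw": 0.025}
    - {"translation": [0,0,0],"spin": 0,"jaw": 0.018}
    - {"translation": [0,0,0],"spin": 0,"jaw": 0.018}
    - {"translation": [0,0,0],"spin": 0,"jaw": 0.018}
    - {"translation": [0,0,0],"spin": 0,"jaw": 0.018}
  squeeze: 25

```text
time: 39.52
tool_pos: [420.3, 5.0, -13.2]
tcp_rot: [180.0, -0.1, -0.0]
ft_force: [-0.3, 0.3, 6.0]
finger_gap: 23.8
grip_force: 24.4
```

Cork gripped (23.8 mm). Lifting, then over to the yellow tray.

Emit:
carry_out:
  commands:
    - {"translation": [0,0,-0.005],"spin": 0,"jaw": 0.018}
    - {"translation": [0,0,-0.015],"spin": 0,"jaw": 0.018}
    - {"translation": [0,0,-0.025],"spin": 0,"jaw": 0.018}
    - {"translation": [0,0,-0.03],"spin": 0,"jaw": 0.018}
    - {"translation": [0,0,-0.03],"spin": 0,"jaw": 0.018}
    - {"translation": [0,0,-0.01],"spin": 0,"jaw": 0.018}
    - {"translation": [0.002,-0.018,0],"spin": 0,"jaw": 0.018}
    - {"translation": [0.003,-0.03,0],"spin": 0,"jaw": 0.018}

```text
time: 40.18
tool_pos: [425.3, 51.7, 102.2]
tcp_rot: [179.9, -0.2, -0.2]
ft_force: [0.4, -0.4, -0.3]
finger_gap: 24.1
grip_force: 24.6
```

Emit:
carry_out:
  commands:
    - {"translation": [0.0034,-0.038,0],"spin": 0,"jaw": 0.018}
    - {"translation": [0.0034,-0.038,0],"spin": 0,"jaw": 0.018}
    - {"translation": [0.0034,-0.038,0],"spin": 0,"jaw": 0.018}
    - {"translation": [0.0034,-0.038,0],"spin": 0,"jaw": 0.018}
    - {"translation": [0.0034,-0.038,0],"spin": 0,"jaw": 0.018}
    - {"translation": [0.0034,-0.038,0],"spin": 0,"jaw": 0.018}
    - {"translation": [0.0034,-0.038,0],"spin": 0,"jaw": 0.018}
    - {"translation": [0.0034,-0.038,0],"spin": 0,"jaw": 0.018}

```text
time: 40.85
tool_pos: [451.0, 358.7, 100.2]
tcp_rot: [180.0, 0.0, -0.0]
ft_force: [0.6, -0.5, 0.3]
finger_gap: 23.4
grip_force: 24.6
```

Emit:
carry_out:
  commands:
    - {"translation": [0.0034,-0.038,0],"spin": 0,"jaw": 0.018}
    - {"translation": [0.0024,-0.025,0],"spin": 0,"jaw": 0.018}
    - {"translation": [0.001,-0.009,0],"spin": 0,"jaw": 0.018}
    - {"translation": [0,0,0],"spin": 0,"jaw": 0.018}
    - {"translation": [0,0,0],"spin": 0,"jaw": 0.018}
    - {"translation": [0,0,0],"spin": 0,"jaw": 0.018}
    - {"translation": [0,0,0],"spin": 0,"jaw": 0.018}
    - {"translation": [0,0,0],"spin": 0,"jaw": 0.018}

```text
time: 41.52
tool_pos: [458.7, 427.7, 101.0]
tcp_rot: [180.0, -0.0, -0.1]
ft_force: [-0.2, 0.1, -0.2]
finger_gap: 23.9
grip_force: 24.6
```

```bash
python3 - <<'E'
from h import *
where()
s=snap("wrist");cv2.imwrite("pics/w16.png",s["pixels"]);lm(s,"cork_tray");cen(s,"cork_tray",14,1)
hsv=cv2.cvtColor(s["pixels"],cv2.COLOR_BGR2HSV);b=cv2.inRange(hsv,(22,120,70),(34,255,255));b[250:]=0
n,l,st,ce=cv2.connectedComponentsWithStats(b);i=1+st[1:,4].argmax();print(st[i])
P=np.array([topx(s,p[0],14) for p in cv2.findNonZero((l==i).astype(np.uint8))],np.float32);print(cv2.boxPoints(cv2.minAreaRect(P)).round(),cv2.minAreaRect(P))
E
```

```text
41.52 [458.7 427.7 101. ] [ 1.7999e+02 -0.0000e+00 -1.1000e-01] F [-0.2  0.1 -0.2] gap 23.9 grip 24.6
  lm cork_tray 0.68 [312. 170.] [478.3 431. ]
  reg cork_tray 0.72 [313.7 166.6] [483.9 428.7] rect [479.2 431.4] [105.6 100.6] 7.2
[ 255  109  109  118 2629]
[[421. 474.]
 [433. 375.]
 [538. 388.]
 [526. 487.]] ((479.5817565917969, 431.2329406738281), (105.43061065673828, 99.85380554199219), 6.966503143310547)
```

Emit:
carry_out:
  commands:
    - {"translation": [0,0,0.015],"spin": 0,"jaw": 0.018}
    - {"translation": [0,0,0.022],"spin": 0,"jaw": 0.018}
    - {"translation": [0,0,0.022],"spin": 0,"jaw": 0.018}
    - {"translation": [0,0,0.02],"spin": 0,"jaw": 0.018}
    - {"translation": [0,0,0.015],"spin": 0,"jaw": 0.018}
    - {"translation": [0,0,0.01],"spin": 0,"jaw": 0.018}
    - {"translation": [0,0,0],"spin": 0,"jaw": 0.018}
    - {"translation": [0,0,0],"spin": 0,"jaw": 0.018}

```text
time: 42.33
tool_pos: [458.3, 428.7, -3.3]
tcp_rot: [180.0, 0.0, -0.0]
ft_force: [-0.1, 0.4, 0.2]
finger_gap: 23.6
grip_force: 24.6
```

Emit:
carry_out:
  commands:
    - {"translation": [0,0,0.003],"spin": 0,"jaw": 0.018}
    - {"translation": [0,0,0.002],"spin": 0,"jaw": 0.018}
    - {"translation": [0,0,0.0015],"spin": 0,"jaw": 0.018}
    - {"translation": [0,0,0],"spin": 0,"jaw": 0.018}
    - {"translation": [0,0,0],"spin": 0,"jaw": 0.018}
    - {"translation": [0,0,0],"spin": 0,"jaw": 0.018}
    - {"translation": [0,0,0],"spin": 0,"jaw": 0.018}
    - {"translation": [0,0,0],"spin": 0,"jaw": 0.018}

```text
time: 43.0
tool_pos: [458.5, 429.0, -9.6]
tcp_rot: [-180.0, -0.0, -0.0]
ft_force: [0.1, -0.3, -0.1]
finger_gap: 23.8
grip_force: 24.6
```

Emit:
carry_out:
  commands:
    - {"translation": [0,0,0.0008],"spin": 0,"jaw": 0.018}
    - {"translation": [0,0,0.0004],"spin": 0,"jaw": 0.018}
    - {"translation": [0,0,0],"spin": 0,"jaw": 0.018}
    - {"translation": [0,0,0],"spin": 0,"jaw": 0.018}
    - {"translation": [0,0,0],"spin": 0,"jaw": 0.018}
    - {"translation": [0,0,0],"spin": 0,"jaw": 0.018}
    - {"translation": [0,0,0],"spin": 0,"jaw": 0.018}
    - {"translation": [0,0,0],"spin": 0,"jaw": 0.018}

```text
time: 43.67
tool_pos: [458.8, 429.2, -10.2]
tcp_rot: [-180.0, -0.0, -0.0]
ft_force: [-0.8, -1.3, 5.7]
finger_gap: 23.8
grip_force: 25.1
```

Contact felt. Opening gently, rising and going back for the second cork at about (417,-90).

Emit:
carry_out:
  commands:
    - {"translation": [0,0,-0.0005],"spin": 0,"jaw": 0.018}
    - {"translation": [0,0,0],"spin": 0,"jaw": 0.025}
    - {"translation": [0,0,0],"spin": 0,"jaw": 0.027}
    - {"translation": [0,0,0],"spin": 0,"jaw": 0.031}
    - {"translation": [0,0,0],"spin": 0,"jaw": 0.038}
    - {"translation": [0,0,0],"spin": 0,"jaw": 0.045}
    - {"translation": [0,0,0],"spin": 0,"jaw": 0.05}
    - {"translation": [0,0,0],"spin": 0,"jaw": 0.05}

```text
time: 44.33
tool_pos: [458.4, 428.9, -10.5]
tcp_rot: [180.0, 0.0, -0.0]
ft_force: [-0.2, 0.0, 0.1]
finger_gap: 49.6
grip_force: 0.0
```

Emit:
carry_out:
  commands:
    - {"translation": [0,0,-0.005],"spin": 0,"jaw": 0.05}
    - {"translation": [0,0,-0.015],"spin": 0,"jaw": 0.05}
    - {"translation": [0,0,-0.025],"spin": 0,"jaw": 0.05}
    - {"translation": [0,0,-0.03],"spin": 0,"jaw": 0.05}
    - {"translation": [0,0,-0.025],"spin": 0,"jaw": 0.05}
    - {"translation": [0,0,-0.01],"spin": 0,"jaw": 0.05}
    - {"translation": [0,0,0],"spin": 0,"jaw": 0.05}
    - {"translation": [0,0,0],"spin": 0,"jaw": 0.05}

```text
time: 45.0
tool_pos: [458.6, 429.1, 99.7]
tcp_rot: [-180.0, -0.0, -0.0]
ft_force: [-0.7, 0.5, -0.5]
finger_gap: 50.4
grip_force: 0.0
```

```bash
python3 - <<'E'
from h import *
where()
s=snap("wrist");cv2.imwrite("pics/w17.png",s["pixels"]);corkfit(s);print(proj(s,[458.6,429,3]),proj(s,[458.6,429,41]))
E
```

```text
45.0 [458.6 429.1  99.7] [-1.7996e+02 -4.0000e-02 -2.0000e-02] F [-0.7  0.5 -0.5] gap 50.4 grip 0.0
  lm cork_a 0.9 [317. 190.] [457.7 426.7]
  lm cork_a 0.67 [312. 172.] [476.4 431.6]
cork 0.96 reg [314. 198.] [304 189  25  24 483] top@38 [457.  427.7] [456.5 427.5] mid@19 [453.5 429.8]
[315.1 189.5] [314.8 199.7]
```

Cork 1 stands in the tray. On to cork 2.

Emit:
carry_out:
  commands:
    - {"translation": [-0.002,0.02,0],"spin": 0,"jaw": 0.05}
    - {"translation": [-0.003,0.038,0],"spin": 0,"jaw": 0.05}
    - {"translation": [-0.003,0.038,0],"spin": 0,"jaw": 0.05}
    - {"translation": [-0.003,0.038,0],"spin": 0,"jaw": 0.05}
    - {"translation": [-0.003,0.038,0],"spin": 0,"jaw": 0.05}
    - {"translation": [-0.003,0.038,0],"spin": 0,"jaw": 0.05}
    - {"translation": [-0.003,0.038,0],"spin": 0,"jaw": 0.05}
    - {"translation": [-0.003,0.038,0],"spin": 0,"jaw": 0.05}

```text
time: 45.82
tool_pos: [433.6, 141.1, 97.8]
tcp_rot: [180.0, 0.2, -0.0]
ft_force: [0.4, -0.2, 0.0]
finger_gap: 50.6
grip_force: 0.0
```

Emit:
carry_out:
  commands:
    - {"translation": [-0.003,0.038,0],"spin": 0,"jaw": 0.05}
    - {"translation": [-0.003,0.038,0],"spin": 0,"jaw": 0.05}
    - {"translation": [-0.003,0.038,0],"spin": 0,"jaw": 0.05}
    - {"translation": [-0.003,0.038,0],"spin": 0,"jaw": 0.05}
    - {"translation": [-0.003,0.038,0],"spin": 0,"jaw": 0.05}
    - {"translation": [-0.003,0.029,0],"spin": 0,"jaw": 0.05}
    - {"translation": [-0.0016,0.014,0],"spin": 0,"jaw": 0.05}
    - {"translation": [0,0,0],"spin": 0,"jaw": 0.05}

```text
time: 46.48
tool_pos: [414.2, -92.5, 98.1]
tcp_rot: [180.0, 0.1, -0.2]
ft_force: [0.4, 0.5, -0.4]
finger_gap: 50.4
grip_force: 0.0
```

Emit:
carry_out:
  commands:
    - {"translation": [0,0,0],"spin": 0,"jaw": 0.05}
    - {"translation": [0,0,0],"spin": 0,"jaw": 0.05}
    - {"translation": [0,0,0],"spin": 0,"jaw": 0.05}
    - {"translation": [0,0,0],"spin": 0,"jaw": 0.05}
    - {"translation": [0,0,0],"spin": 0,"jaw": 0.05}
    - {"translation": [0,0,0],"spin": 0,"jaw": 0.05}
    - {"translation": [0,0,0],"spin": 0,"jaw": 0.05}
    - {"translation": [0,0,0],"spin": 0,"jaw": 0.05}

```text
time: 47.15
tool_pos: [415.7, -89.8, 99.6]
tcp_rot: [180.0, -0.0, 0.0]
ft_force: [0.6, -0.1, 0.3]
finger_gap: 50.2
grip_force: 0.0
```

```bash
python3 - <<'E'
from h import *
where()
s=snap("wrist");cv2.imwrite("pics/w18.png",s["pixels"]);corkfit(s)
E
```

```text
47.15 [415.7 -89.8  99.6] [ 1.8e+02 -1.0e-02  0.0e+00] F [ 0.6 -0.1  0.3] gap 50.2 grip 0.0
  lm cork_a 0.93 [314. 190.] [414.3 -89.1]
cork 0.91 reg [314. 191.] [303 184  25  24 462] top@38 [418.6 -90.2] [418.3 -90.6] mid@19 [418.3 -89. ]
```

Emit:
carry_out:
  commands:
    - {"translation": [0.0015,0,0.015],"spin": 0,"jaw": 0.05}
    - {"translation": [0,0,0.022],"spin": 0,"jaw": 0.05}
    - {"translation": [0,0,0.024],"spin": 0,"jaw": 0.05}
    - {"translation": [0,0,0.022],"spin": 0,"jaw": 0.05}
    - {"translation": [0,0,0.018],"spin": 0,"jaw": 0.05}
    - {"translation": [0,0,0.0125],"spin": 0,"jaw": 0.05}
    - {"translation": [0,0,0],"spin": 0,"jaw": 0.05}
    - {"translation": [0,0,0],"spin": 0,"jaw": 0.05}
  squeeze: 25

```text
time: 47.97
tool_pos: [416.4, -89.8, -14.3]
tcp_rot: [-180.0, 0.1, -0.0]
ft_force: [-0.5, -0.7, 0.5]
finger_gap: 50.0
grip_force: 0.0
```

Emit:
carry_out:
  commands:
    - {"translation": [0,0,0],"spin": 0,"jaw": 0.04}
    - {"translation": [0,0,0],"spin": 0,"jaw": 0.034}
    - {"translation": [0,0,0],"spin": 0,"jaw": 0.029}
    - {"translation": [0,0,0],"spin": 0,"jaw": 0.025}
    - {"translation": [0,0,0],"spin": 0,"jaw": 0.018}
    - {"translation": [0,0,0],"spin": 0,"jaw": 0.018}
    - {"translation": [0,0,0],"spin": 0,"jaw": 0.018}
    - {"translation": [0,0,0],"spin": 0,"jaw": 0.018}
  squeeze: 25

```text
time: 48.63
tool_pos: [418.1, -90.1, -12.9]
tcp_rot: [180.0, -0.1, -0.0]
ft_force: [-0.7, 2.3, 5.7]
finger_gap: 23.7
grip_force: 24.4
```

Emit:
carry_out:
  commands:
    - {"translation": [0,0,-0.005],"spin": 0,"jaw": 0.018}
    - {"translation": [0,0,-0.015],"spin": 0,"jaw": 0.018}
    - {"translation": [0,0,-0.025],"spin": 0,"jaw": 0.018}
    - {"translation": [0,0,-0.03],"spin": 0,"jaw": 0.018}
    - {"translation": [0,0,-0.03],"spin": 0,"jaw": 0.018}
    - {"translation": [0,0,-0.01],"spin": 0,"jaw": 0.018}
    - {"translation": [0.003,-0.018,0],"spin": 0,"jaw": 0.018}
    - {"translation": [0.005,-0.03,0],"spin": 0,"jaw": 0.018}

```text
time: 49.3
tool_pos: [426.1, -43.6, 102.6]
tcp_rot: [179.9, -0.2, -0.2]
ft_force: [0.5, -0.0, -0.6]
finger_gap: 23.4
grip_force: 24.6
```

Emit:
carry_out:
  commands:
    - {"translation": [0.006,-0.039,0],"spin": 0,"jaw": 0.018}
    - {"translation": [0.006,-0.039,0],"spin": 0,"jaw": 0.018}
    - {"translation": [0.006,-0.039,0],"spin": 0,"jaw": 0.018}
    - {"translation": [0.006,-0.039,0],"spin": 0,"jaw": 0.018}
    - {"translation": [0.006,-0.039,0],"spin": 0,"jaw": 0.018}
    - {"translation": [0.006,-0.039,0],"spin": 0,"jaw": 0.018}
    - {"translation": [0.006,-0.039,0],"spin": 0,"jaw": 0.018}
    - {"translation": [0.006,-0.039,0],"spin": 0,"jaw": 0.018}

```text
time: 49.97
tool_pos: [472.9, 271.9, 100.7]
tcp_rot: [180.0, 0.0, -0.0]
ft_force: [0.7, 0.0, -0.3]
finger_gap: 23.5
grip_force: 24.6
```

Emit:
carry_out:
  commands:
    - {"translation": [0.006,-0.039,0],"spin": 0,"jaw": 0.018}
    - {"translation": [0.006,-0.039,0],"spin": 0,"jaw": 0.018}
    - {"translation": [0.006,-0.039,0],"spin": 0,"jaw": 0.018}
    - {"translation": [0.006,-0.03,0],"spin": 0,"jaw": 0.018}
    - {"translation": [0.0035,-0.016,0],"spin": 0,"jaw": 0.018}
    - {"translation": [0,0,0],"spin": 0,"jaw": 0.018}
    - {"translation": [0,0,0],"spin": 0,"jaw": 0.018}
    - {"translation": [0,0,0],"spin": 0,"jaw": 0.018}

```text
time: 50.63
tool_pos: [500.5, 432.0, 100.4]
tcp_rot: [179.9, 0.1, -0.0]
ft_force: [0.0, -0.0, 0.4]
finger_gap: 23.7
grip_force: 24.6
```

Emit:
carry_out:
  commands:
    - {"translation": [0,0,0],"spin": 0,"jaw": 0.018}
    - {"translation": [0,0,0],"spin": 0,"jaw": 0.018}
    - {"translation": [0,0,0],"spin": 0,"jaw": 0.018}
    - {"translation": [0,0,0],"spin": 0,"jaw": 0.018}
    - {"translation": [0,0,0],"spin": 0,"jaw": 0.018}
    - {"translation": [0,0,0],"spin": 0,"jaw": 0.018}
    - {"translation": [0,0,0],"spin": 0,"jaw": 0.018}
    - {"translation": [0,0,0],"spin": 0,"jaw": 0.018}

```text
time: 51.3
tool_pos: [500.8, 432.9, 101.1]
tcp_rot: [180.0, -0.0, -0.0]
ft_force: [-0.1, 0.0, 0.1]
finger_gap: 23.8
grip_force: 24.6
```

Emit:
carry_out:
  commands:
    - {"translation": [0,0,0.015],"spin": 0,"jaw": 0.018}
    - {"translation": [0,0,0.022],"spin": 0,"jaw": 0.018}
    - {"translation": [0,0,0.022],"spin": 0,"jaw": 0.018}
    - {"translation": [0,0,0.02],"spin": 0,"jaw": 0.018}
    - {"translation": [0,0,0.015],"spin": 0,"jaw": 0.018}
    - {"translation": [0,0,0.01],"spin": 0,"jaw": 0.018}
    - {"translation": [0,0,0.003],"spin": 0,"jaw": 0.018}
    - {"translation": [0,0,0.002],"spin": 0,"jaw": 0.018}

```text
time: 51.97
tool_pos: [500.7, 432.9, -8.2]
tcp_rot: [180.0, 0.0, -0.0]
ft_force: [-0.5, -0.0, -0.0]
finger_gap: 23.7
grip_force: 24.6
```

Emit:
carry_out:
  commands:
    - {"translation": [0,0,0.001],"spin": 0,"jaw": 0.018}
    - {"translation": [0,0,0.001],"spin": 0,"jaw": 0.018}
    - {"translation": [0,0,0.0005],"spin": 0,"jaw": 0.018}
    - {"translation": [0,0,0],"spin": 0,"jaw": 0.018}
    - {"translation": [0,0,0],"spin": 0,"jaw": 0.018}
    - {"translation": [0,0,0],"spin": 0,"jaw": 0.018}
    - {"translation": [0,0,0],"spin": 0,"jaw": 0.018}
    - {"translation": [0,0,0],"spin": 0,"jaw": 0.018}

```text
time: 52.63
tool_pos: [501.3, 433.2, -9.8]
tcp_rot: [-180.0, -0.0, -0.0]
ft_force: [-0.4, 0.3, 3.6]
finger_gap: 23.8
grip_force: 24.9
```

Contact at 3.6 N. Releasing, rising and moving clear for the final check.

Emit:
carry_out:
  commands:
    - {"translation": [0,0,0],"spin": 0,"jaw": 0.018}
    - {"translation": [0,0,0],"spin": 0,"jaw": 0.025}
    - {"translation": [0,0,0],"spin": 0,"jaw": 0.027}
    - {"translation": [0,0,0],"spin": 0,"jaw": 0.031}
    - {"translation": [0,0,0],"spin": 0,"jaw": 0.038}
    - {"translation": [0,0,0],"spin": 0,"jaw": 0.045}
    - {"translation": [0,0,0],"spin": 0,"jaw": 0.05}
    - {"translation": [0,0,0],"spin": 0,"jaw": 0.05}

```text
time: 53.3
tool_pos: [500.7, 432.8, -10.6]
tcp_rot: [180.0, 0.0, -0.0]
ft_force: [-0.1, 0.4, 0.0]
finger_gap: 50.1
grip_force: 0.0
```

Emit:
carry_out:
  commands:
    - {"translation": [0,0,-0.005],"spin": 0,"jaw": 0.05}
    - {"translation": [0,0,-0.015],"spin": 0,"jaw": 0.05}
    - {"translation": [0,0,-0.025],"spin": 0,"jaw": 0.05}
    - {"translation": [0,0,-0.03],"spin": 0,"jaw": 0.05}
    - {"translation": [0,0,-0.03],"spin": 0,"jaw": 0.05}
    - {"translation": [0,0,-0.015],"spin": 0,"jaw": 0.05}
    - {"translation": [0,0,0],"spin": 0,"jaw": 0.05}
    - {"translation": [0,0.02,0],"spin": 0,"jaw": 0.05}

```text
time: 53.97
tool_pos: [501.8, 416.3, 113.2]
tcp_rot: [-179.7, -0.3, 0.1]
ft_force: [0.1, -0.1, -0.0]
finger_gap: 49.5
grip_force: 0.0
```

Emit:
carry_out:
  commands:
    - {"translation": [0,0.035,-0.005],"spin": 0,"jaw": 0.05}
    - {"translation": [0,0.035,-0.005],"spin": 0,"jaw": 0.05}
    - {"translation": [0,0.035,-0.005],"spin": 0,"jaw": 0.05}
    - {"translation": [0,0.035,-0.005],"spin": 0,"jaw": 0.05}
    - {"translation": [0,0.035,-0.005],"spin": 0,"jaw": 0.05}
    - {"translation": [0,0,0],"spin": 0,"jaw": 0.05}
    - {"translation": [0,0,0],"spin": 0,"jaw": 0.05}
    - {"translation": [0,0,0],"spin": 0,"jaw": 0.05}

```text
time: 54.63
tool_pos: [500.8, 238.1, 134.9]
tcp_rot: [-180.0, -0.0, -0.1]
ft_force: [0.7, 0.3, 0.5]
finger_gap: 50.2
grip_force: 0.0
```

```bash
python3 - <<'E'
from h import *
where()
s=snap("wrist");v=snap("side")
corkfit(s);vialfit(s);lm(s,"lid");lm(v,"lid");lm(v,"beaker");lm(v,"drop_bottle")
a=s["pixels"][90:290,:];b=v["pixels"][170:350,230:430]
p=proj(v,[464,118,50]).astype(int);c=v["pixels"][p[1]-35:p[1]+35,p[0]-45:p[0]+45]
cv2.imwrite("pics/fin.png",np.vstack([cv2.resize(a,(800,250)),np.hstack([cv2.resize(b,(388,349)),cv2.resize(c,(412,349),interpolation=cv2.INTER_CUBIC)])]))
E
```

```text
54.63 [500.8 238.1 134.9] [-1.7996e+02 -2.0000e-02 -7.0000e-02] F [0.7 0.3 0.5] gap 50.2 grip 0.0
  lm cork_a 0.71 [155. 219.] [454.4 431.5]
  lm cork_a 0.57 [146. 184.] [498.  435.7]
cork 0.75 reg [134. 185.] [114 179  23  22 385] top@38 [500.6 433.7] [500.3 433.5] mid@19 [501.3 436.9]
cork 0.67 reg [144. 224.] [127 221  21  19 313] top@38 [456.4 429.4] [455.3 429.2] mid@19 [455.2 433.1]
  lm vial 0.6 [285. 212.] [463.6 274.3]
cap 0.69 [268 199  31  41 851] [282.5 220.2] z58 [474.4 270. ] z52 [472.2 270.8]
  lm lid 0.96 [424. 220.] [453.  106.6]
  lm lid 0.64 [355. 215.] [480.4  72. ]
  lm beaker 0.6 [243. 240.] [705.5 257.3]
  lm drop_bottle 0.72 [399. 156.] [ 436.6 -289.7]
```

View pics/fin.png

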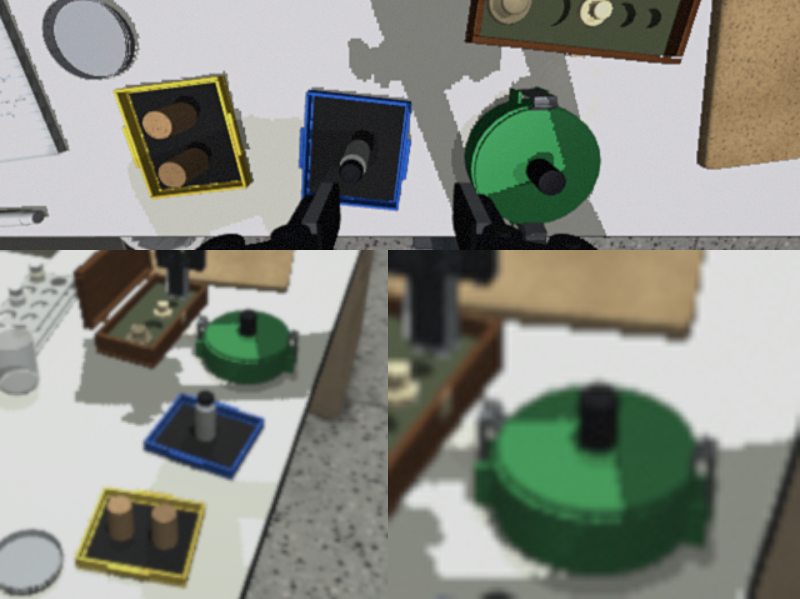

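```bash
python3 - <<'E'
from h import *
for n in("side","wrist"):
    s=snap(n);g=cv2.cvtColor(s["pixels"],cv2.COLOR_BGR2GRAY)
    for L in(28,34):print(n,L,"knob top",proj(s,[463.5,118.3,L+42]),"disc -y/+y edge",proj(s,[463.5,65.3,L+12]),proj(s,[463.5,171.3,L+12]),"knob base",proj(s,[463.5,118.3,L+12]))
    hsv=cv2.cvtColor(s["pixels"],cv2.COLOR_BGR2HSV);p=proj(s,[463.5,118.3,70]).astype(int)
    k=np.zeros_like(g);k[p[1]-35:p[1]+35,p[0]-35:p[0]+35]=1
    c=((g<45)&(hsv[...,1]<110)&(k>0)).astype(np.uint8);N,l,st,ce=cv2.connectedComponentsWithStats(c)
    print([(x.tolist(),y.round(1).tolist()) for x,y in zip(st[1:],ce[1:]) if x[4]>30])
E
```

```text
side 28 knob top [357.7 202.4] disc -y/+y edge [362.9 201.4] [351.2 225.1] knob base [357.3 212.7]
side 34 knob top [357.8 200.3] disc -y/+y edge [363.  199.4] [351.3 223. ] knob base [357.4 210.7]
[([322, 167, 13, 26, 174], [327.6, 175.1]), ([354, 202, 8, 12, 91], [357.5, 207.5])]
wrist 28 knob top [440.2 235.3] disc -y/+y edge [478.1 223.9] [378.1 223.9] knob base [428.1 223.9]
wrist 34 knob top [443.  237.9] disc -y/+y edge [481.4 226. ] [379.3 226. ] knob base [430.3 226. ]
[([423, 217, 30, 29, 420], [439.6, 233.5])]
```

The knob's centre is at row 207.5, which matches the seated height (207.6) and not a lid merely laid on (205.5). Handing in.

```bash
python3 -c "
from bench import r
print(r.hand_in())"
```

```text
the job is handed in; nothing more can be done
None
```

I handed the job in at about 55 s: both corks stand in the yellow tray, the vial stands in the blue tray, the block lies flat in the tub and the lid measures fully seated; the beaker and brown bottle were not touched, and the hand-in gave no verdict.

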